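Sieve the crib pebbles

ROBOT

A 7-joint arm with a two-finger parallel gripper is mounted at the origin on the work surface. World frame = base frame: x ahead of the robot, y to its left, z up, the work surface at z = 0. Lengths are in m, angles in rad, forces in N, time in s.
With the tool pointing down it reaches from about 0.425 to 0.925 m from the base axis. Payload 6.8 kg.
Tool frame: the origin (TCP) lies midway between the tips of the shut fingers; the grasp point (between the pads) lies 19 mm behind it; z points along the fingers, y is the line along which they close (so a half turn about z gives the same grasp; the last joint's range is limited). The gripper opens to 85 mm and grips with 20 to 120 N. Pads are 22 mm wide; open, the fingers measure 114 mm over their backs; the gripper's body (76 mm by 85 mm) begins 54 mm behind the grasp point. The pads swing forward as they close: fully open they stand 13 mm farther back than shut.
Start: joints at [1.212, 0.477, 0.022, 1.555, -0.011, 1.109, -0.083], TCP at [0.168, -0.654, 0.231] pointing down, gripper open.
Joint ranges: [-2.96, 2.96], [-0.34, 2.1], [-1.41, 1.46], [0.24, 2.44], [-1.37, 4.51], [0.17, 1.92], [-2.96, 2.96]. Speed limits (rad/s): [2.39, 2.39, 3.14, 3.14, 3.14, 3.14, 3.14].

INTERFACE

Orientations are given as a rotation vector (axis times angle).
In Python, from bench import get_obs, grab_frame, camera_params, r gives the robot as it stands.
- The arm moves only by the shell command python3 -m jog 'ROWS' [FORCE]. ROWS is JSON, a list of rows, each an object of numbers: "rx", "ry", "rz": the turn, a rotation vector about the world's x, y, z scaled (see below); "x", "y", "z": the shift along the world's x, y, z scaled (see below); "jaw": the opening, from -1 (shut) to 1 (fully open). In form: [{"rx": .., "ry": .., "rz": .., "x": .., "y": .., "z": .., "jaw": ..}, ...]. A call has 1 to 8 rows; each row shifts and turns the commanded pose from where the row before left it; what a row does not reach is not made up. The controller multiplies each number of a shift by 60 mm and each number of a turn by 10 degrees. A row lasts 1/8 s, in which the tool goes at most 62.5 mm and 10.7 degrees, less where a joint would pass 70% of its speed; a pose out of reach is approached as far as the arm can. A call with a number of a shift or a turn outside -1 to 1 is refused whole. A call with a gripper value outside its range is refused whole. The fingers move at their own pace and stop on an object; FORCE is the grip in N (left out, the last holds). Time passes only in rows, so rows that do not move let the fingers close. It gives the time, the measured TCP pose, the force, the opening and the grip force at its end, in the units of the state.
- get_obs(): the state, without advancing time (a new reading comes with each control period).
- grab_frame(name): name is "side" or "top" or "wrist"; returns the picture (384x512x3 uint8, red, green, blue); there is no depth.
- camera_params(name): a dict with "fx", "fy", "cx", "cy" (pixels), "R" (3x3) and "t" (3): a world point X has camera coordinates R X + t. Camera axes: x right, y down, z forward; pixel columns grow to the right and rows downward; lengths in m; the calibration is good to about 2 mm. A picture is of the moment at which its call begins: read the wrist's pose just before it. camera_params takes no time and is no camera call; for the wrist camera it gives the pose at the moment of the call.
- r.hand_in(): hands the job in; it is judged then, once.
The state is a dict: "clock": time; "joints": joint angles; "qvel": joint speeds; "tau": joint torques, N m; "tcp_pos": TCP position; "orientation": TCP orientation; "contact_force": force on the tool from outside, world axes, zero at the start; "moment": the same for the moment, N m; "grip_width": finger opening in m; "gripper_force": force on a finger pad.
Only numpy, scipy, OpenCV 4.12 (cv2) and the standard library are available. Lean on these libraries where they do the work, as an engineer would, in place of code of your own. Each camera call takes 0.05 s, during which the arm holds its last target. There are 200 camera calls.

TASK

Lift the sieve of pebbles out of the little stable frame by its handle, without spilling, and shake it side to side over the wooden tray until every small pebble has dropped through the mesh into the tray and only the large ones stay in. Then stand the sieve level in the middle of the cork mat with all the large pebbles still in it, and let go. Leave the figures, the donkey and the manger standing where they are.

Things in the scene. Friction and masses are not known exactly. Their poses are not given: they have to be found in the camera images.
- sieve: sieve, wooden sides 136 x 128 mm outside (x, y), 30 mm high, 5 mm thick, with a basket handle. Origin: centre of its underside; x along the handle, z up. 220 g empty, 440 g full. Starts level inside the stable frame, origin within 20 mm of the frame's in plan, yaw as the frame's within 0.1 rad. The small pebbles stay on its bars while it is carried level and smoothly
- mesh (a point): centre of the top of the sieve's 4 mm thick steel floor; axes as the sieve's. 3 x 3 holes, 32 (x) by 28 mm (y), centred at x = -42, 0, 42 and y = -40, 0, 40 mm; bars between 12 mm wide along x, 10 mm along y. Small pebbles start on the bars along x (y = -20, 20), and drop only when shaken briskly along y: strokes of 30 to 50 mm, 0.3 m/s or more, sharp reversals
- grip (a point): the middle of the sieve's handle, 78 mm above its underside; axes as the sieve's. The handle is a straight level wooden bar along x, 12 mm wide (y), 20 mm tall (z), 140 mm long, held at its two ends only by uprights from the sides; the space below it is free down to the pebbles (36 mm above the sieve's underside)
- frame: fixed wooden stable frame, open to its -x side (front). Origin: centre of the underside; x to its back, z up. Floor board 8 mm thick, x = -95 to 115 mm, 240 mm wide, the sieve stands on it. Four 16 mm square posts at x = -35 and 85 mm, y = -110 and 110 mm. Side rails along x over the posts, undersides at z = 186 mm; a gable at the back up to 282 mm
- roof (a point): middle of the underside of the frame's front roof pole, 200 mm above the table at frame x = -35 mm; axes as the frame's. Poles along y, 18 mm square, here and 120 mm behind, a thinner one 65 mm behind. They hang over the handle: a gripper coming straight down hits them, so it leans back to the frame's -x side by 30 to 50 degrees, and leaves with the sieve by the front
- tray: the fixed open wooden tray for the small pebbles, 210 x 230 mm outside (x, y), walls 6 mm thick and 35 mm high, floor 6 mm thick. Origin: centre of its underside
- mat: the fixed square cork mat, 190 x 190 mm, 6 mm thick. Origin: centre of its underside
- stone0: large grey pebble, 36 mm across, 32 mm high, 60 g; origin: centre of its underside; does not pass the mesh
- stone1: large pebble like stone0
- stone2: large pebble like stone0
- chip0: small flat grey pebble, 19 mm across, 10 mm high, 10 g; origin: centre of its underside; starts on a bar of the sieve's floor and passes its holes
- chip1: small pebble like chip0
- chip2: small pebble like chip0
- chip3: small pebble like chip0
- shepherd: loose clay figure, 42 mm across, 85 mm tall; origin: centre of its underside
- king: loose clay figure, 44 mm across, 95 mm tall; origin: centre of its underside
- woman: loose clay figure, 42 mm across, 80 mm tall; origin: centre of its underside
- angel: loose clay figure, 46 mm across, 90 mm tall; origin: centre of its underside
- donkey: loose carved donkey, 62 x 26 mm base, 75 mm tall; origin: centre of its underside
- manger: loose little manger, 50 x 34 x 22 mm; origin: centre of its underside

How it is judged:
On the way, in this order (a step that is already met when the one before it is completed fails the run):
1. the sieve is lifted clear of the stable frame with every pebble still in it (horizontal distance between sieve and frame above 0.1 m and height (world z) of sieve above 0.02 m and angle between sieve's own z axis and vertical below 0.35 rad and x of stone0 in the frame of sieve between -0.064 and 0.064 m and y of stone0 in the frame of sieve between -0.06 and 0.06 m and z of stone0 in the frame of sieve between -0.004 and 0.045 m and x of stone1 in the frame of sieve between -0.064 and 0.064 m and y of stone1 in the frame of sieve between -0.06 and 0.06 m and z of stone1 in the frame of sieve between -0.004 and 0.045 m and x of stone2 in the frame of sieve between -0.064 and 0.064 m and y of stone2 in the frame of sieve between -0.06 and 0.06 m and z of stone2 in the frame of sieve between -0.004 and 0.045 m and x of chip0 in the frame of sieve between -0.064 and 0.064 m and y of chip0 in the frame of sieve between -0.06 and 0.06 m and z of chip0 in the frame of sieve between -0.004 and 0.045 m and x of chip1 in the frame of sieve between -0.064 and 0.064 m and y of chip1 in the frame of sieve between -0.06 and 0.06 m and z of chip1 in the frame of sieve between -0.004 and 0.045 m and x of chip2 in the frame of sieve between -0.064 and 0.064 m and y of chip2 in the frame of sieve between -0.06 and 0.06 m and z of chip2 in the frame of sieve between -0.004 and 0.045 m and x of chip3 in the frame of sieve between -0.064 and 0.064 m and y of chip3 in the frame of sieve between -0.06 and 0.06 m and z of chip3 in the frame of sieve between -0.004 and 0.045 m), for 0.1 s.
2. all four small pebbles lie in the tray, with the sieve held in the air above the tray's floor and the three large pebbles in it (height (world z) of sieve above 0.02 m and horizontal distance between sieve and tray below 0.12 m and x of chip0 in the frame of tray between -0.1 and 0.1 m and y of chip0 in the frame of tray between -0.11 and 0.11 m and z of each of chip0, chip1, chip2, chip3 in the frame of tray below 0.034 m and x of chip1 in the frame of tray between -0.1 and 0.1 m and y of chip1 in the frame of tray between -0.11 and 0.11 m and x of chip2 in the frame of tray between -0.1 and 0.1 m and y of chip2 in the frame of tray between -0.11 and 0.11 m and x of chip3 in the frame of tray between -0.1 and 0.1 m and y of chip3 in the frame of tray between -0.11 and 0.11 m and x of stone0 in the frame of sieve between -0.064 and 0.064 m and y of stone0 in the frame of sieve between -0.06 and 0.06 m and z of stone0 in the frame of sieve between -0.004 and 0.045 m and x of stone1 in the frame of sieve between -0.064 and 0.064 m and y of stone1 in the frame of sieve between -0.06 and 0.06 m and z of stone1 in the frame of sieve between -0.004 and 0.045 m and x of stone2 in the frame of sieve between -0.064 and 0.064 m and y of stone2 in the frame of sieve between -0.06 and 0.06 m and z of stone2 in the frame of sieve between -0.004 and 0.045 m), for 0.2 s.
At the end, for the whole second after the job is handed in: The sieve stands level (within 0.06 rad) and at rest on the cork mat, its centre within 35 mm of the mat's, the three large pebbles inside it, all four small pebbles inside the tray (below its rim), and the figures still stand within 30 mm of where they were (horizontal distance between sieve and mat below 0.035 m and height (world z) of sieve below 0.012 m and angle between sieve's own z axis and vertical below 0.06 rad and linear speed of sieve below 0.02 m/s and x of stone0 in the frame of sieve between -0.064 and 0.064 m and y of stone0 in the frame of sieve between -0.06 and 0.06 m and z of stone0 in the frame of sieve between -0.004 and 0.045 m and x of stone1 in the frame of sieve between -0.064 and 0.064 m and y of stone1 in the frame of sieve between -0.06 and 0.06 m and z of stone1 in the frame of sieve between -0.004 and 0.045 m and x of stone2 in the frame of sieve between -0.064 and 0.064 m and y of stone2 in the frame of sieve between -0.06 and 0.06 m and z of stone2 in the frame of sieve between -0.004 and 0.045 m and x of chip0 in the frame of tray between -0.1 and 0.1 m and y of chip0 in the frame of tray between -0.11 and 0.11 m and z of each of chip0, chip1, chip2, chip3 in the frame of tray below 0.034 m and x of chip1 in the frame of tray between -0.1 and 0.1 m and y of chip1 in the frame of tray between -0.11 and 0.11 m and x of chip2 in the frame of tray between -0.1 and 0.1 m and y of chip2 in the frame of tray between -0.11 and 0.11 m and x of chip3 in the frame of tray between -0.1 and 0.1 m and y of chip3 in the frame of tray between -0.11 and 0.11 m); the robot touches nothing.
It fails at once if a figure, the donkey or the manger is knocked over or moved by more than 30 mm ((distance of shepherd from where it was at the start of the episode above 0.03 m or angle between shepherd's own z axis and vertical above 0.5 rad) or (distance of king from where it was at the start of the episode above 0.03 m or angle between king's own z axis and vertical above 0.5 rad) or (distance of woman from where it was at the start of the episode above 0.03 m or angle between woman's own z axis and vertical above 0.5 rad) or (distance of angel from where it was at the start of the episode above 0.03 m or angle between angel's own z axis and vertical above 0.5 rad) or (distance of donkey from where it was at the start of the episode above 0.03 m or angle between donkey's own z axis and vertical above 0.5 rad) or (distance of manger from where it was at the start of the episode above 0.03 m or angle between manger's own z axis and vertical above 0.5 rad)).
It fails at once if the sieve is tipped by more than 0.7 rad (angle between sieve's own z axis and vertical above 0.7 rad).
It also fails if it takes over 61 s, if anything falls off the work surface, if the arm or the gripper's body presses on something with over 40 N, if the wrist force passes 120 N, or if a joint passes its speed limit or range.

## Working session

There is one attempt and no reset: what is moved stays moved. The work goes in short steps, Python scripts to look and compute and a shell command to move; the robot and the scene stay as the last step left them, time stands still between calls to the robot, and variables do not carry over. Pictures are saved under pics/ and viewed, at most 10 in all, crops included, and the job is handed in when it is done.

```bash
ls; mkdir -p pics
python3 - <<'E'
from bench import get_obs, grab_frame, camera_params, r
import cv2
o=get_obs();print({k:o[k] for k in('clock','tcp_pos','orientation','grip_width')})
for n in('side','top'):
    cv2.imwrite(f'pics/{n}0.png',cv2.resize(grab_frame(n)[:,:,::-1],(800,600),interpolation=cv2.INTER_CUBIC))
    p=camera_params(n);print(n,p)
E
```

```text
pics
{'clock': 0.0, 'tcp_pos': array([ 0.16740741, -0.65330923,  0.23033852]), 'orientation': array([-3.11517353e+00, -3.92812089e-01,  4.93202556e-04]), 'grip_width': 0.08567259546330232}
side {'fx': 499.03202734912037, 'fy': 499.03202734912037, 'cx': 260.5238892211105, 'cy': 196.02183495531054, 'R': array([[-0.78146327, -0.62385071, -0.01120007],
       [-0.42960419,  0.55098579, -0.71544035],
       [ 0.45249905, -0.55427876, -0.69858404]]), 't': array([0.43849406, 0.32365073, 0.9978424 ])}
top {'fx': 376.663653020723, 'fy': 376.663653020723, 'cx': 256.1288832040601, 'cy': 193.69809683841083, 'R': array([[-0.00641056, -0.99990357, -0.01231854],
       [-0.99785916,  0.00719826, -0.06500213],
       [ 0.06508453,  0.01187547, -0.99780909]]), 't': array([0.01697037, 0.54943347, 1.07361526])}
```

View pics/side0.png

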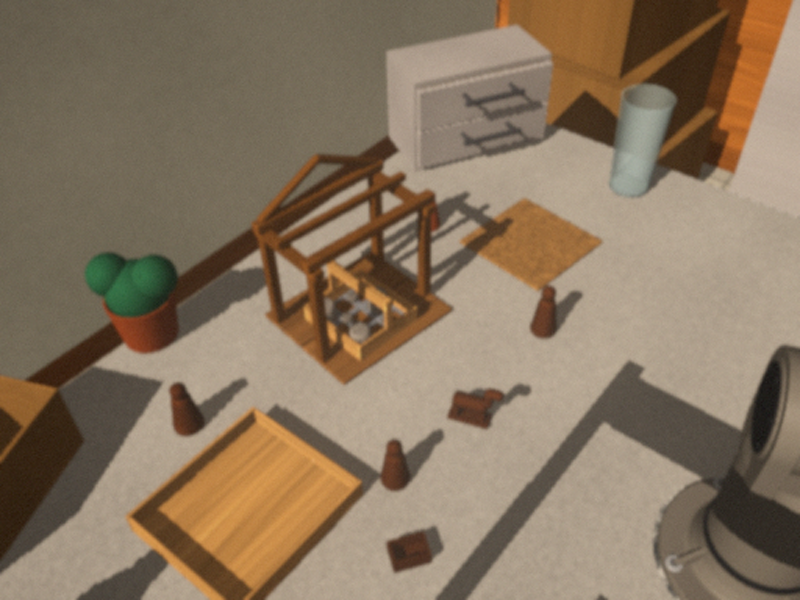

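View pics/top0.png

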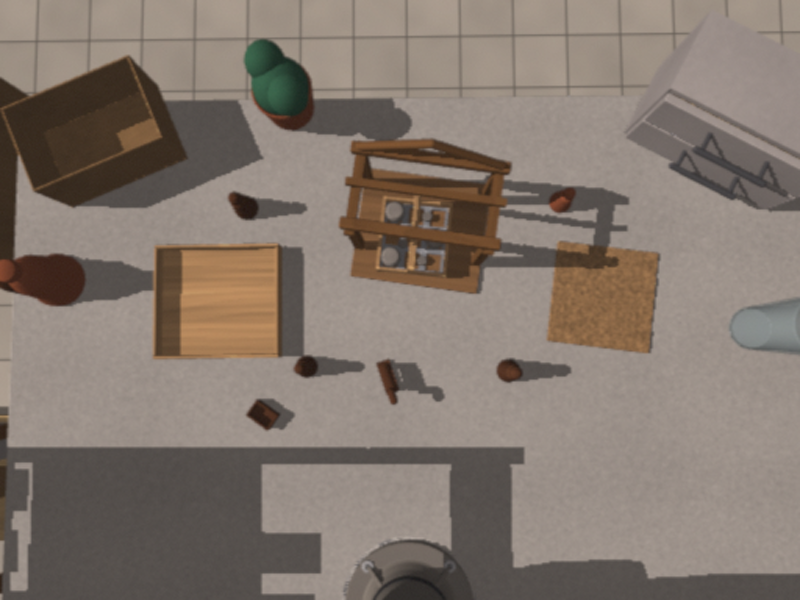

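Side: frame at about (350,280) px of the 800 px view, tray (245,510), mat (530,240), donkey (475,405). Top: frame (420,220), tray (217,300), mat (603,297), donkey (388,380). The sieve handle runs along world x. Enlarging the frame in both views next.

Run:
```python
from bench import grab_frame
import cv2
for n,(u,v,w,h,s) in {'top':(210,88,125,105,6),'side':(160,95,135,155,4)}.items():
    c=grab_frame(n)[v:v+h,u:u+w,::-1]
    c=cv2.convertScaleAbs(cv2.resize(c,None,fx=s,fy=s,interpolation=cv2.INTER_CUBIC),alpha=1.3)
    if s*h>600:c=c[:600]
    cv2.imwrite(f'pics/{n}1.png',c);print(c.shape)
```

```text
(600, 750, 3)
(600, 540, 3)
```

View pics/top1.png

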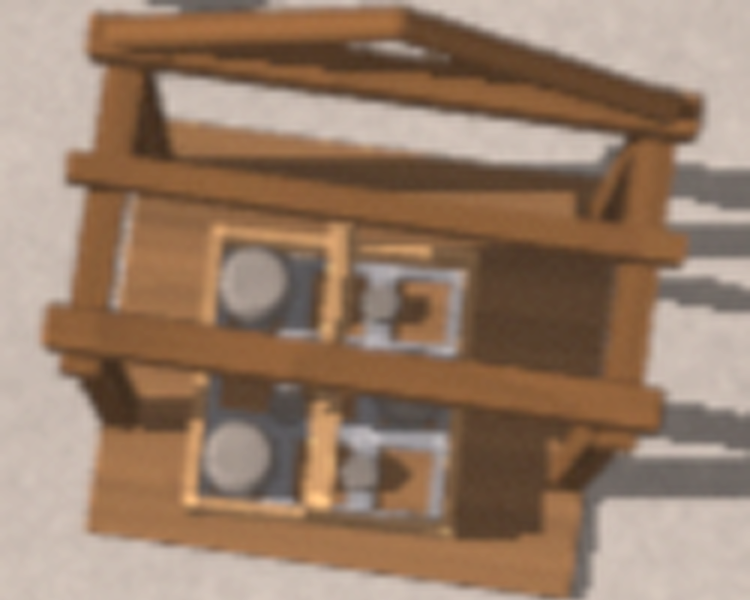

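View pics/side1.png

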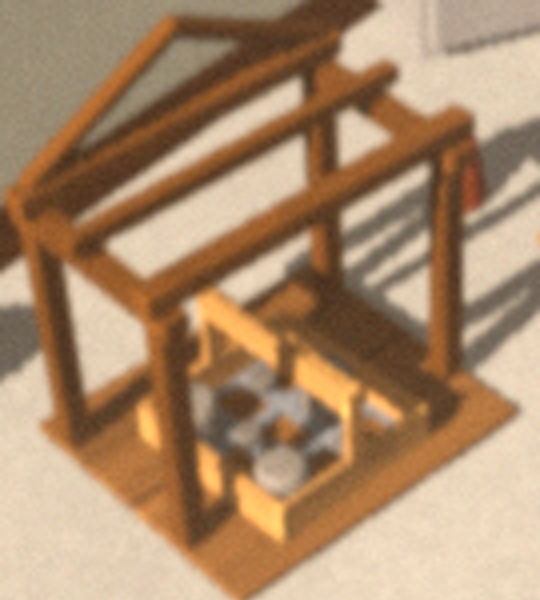

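Top crop: handle top face runs from (322,508) front to (341,224) back; sieve rim corners (184,508),(210,226),(478,248),(450,534); roof pole ends (45,328),(662,410); board front corners (88,530),(575,598). Side crop: handle top ends (352,382) and (205,292), pole ends (150,295),(465,118), board corners (245,600),(518,408).

```bash
cat > h.py <<'E'
import numpy as np
from bench import camera_params
def ray(n,uv,p=None):
    p=p or camera_params(n); R=np.array(p['R']);t=np.array(p['t'])
    d=R.T@np.array([(uv[0]-p['cx'])/p['fx'],(uv[1]-p['cy'])/p['fy'],1]); return -R.T@t,d
def atz(n,uv,z,p=None):
    c,d=ray(n,uv,p); return c+d*(z-c[2])/d[2]
def tri(*rs):
    A=sum(np.eye(3)-np.outer(d,d)/(d@d) for c,d in rs);b=sum((np.eye(3)-np.outer(d,d)/(d@d))@c for c,d in rs)
    x=np.linalg.solve(A,b); return x,max(np.linalg.norm(np.cross(x-c,d))/np.linalg.norm(d) for c,d in rs)
def P(n,ref,x,z):  # pixel projection
    p=camera_params(n);X=p['R']@x+p['t'];return p['fx']*X[0]/X[2]+p['cx'],p['fy']*X[1]/X[2]+p['cy']
T=lambda u,v:((u+.5)/6+209.5,(v+.5)/6+87.5)
S=lambda u,v:((u+.5)/4+159.5,(v+.5)/4+94.5)
V=lambda u,v:((u+.5)/1.5625-.5,(v+.5)/1.5625-.5)
E
python3 - <<'E'
from h import *
np.set_printoptions(precision=4,suppress=True)
for n,a,b in [('hf',(322,508),(352,382)),('hb',(341,224),(205,292)),('poleL',(45,328),(150,295)),('poleR',(662,410),(465,118)),('bFL',(88,530),(245,600)),('bFR',(575,598),(518,408))]:
    print(n,*tri(ray('top',T(*a)),ray('side',S(*b))))
for z,n,pts in [(.096,'handle',[(322,508),(341,224)]),(.038,'rim',[(184,508),(210,226),(478,248),(450,534)]),(.218,'pole',[(45,328),(662,410)]),(.008,'board',[(88,530),(575,598)])]:
    q=np.array([atz('top',T(*a),z) for a in pts])[:,:2];print(n,q.tolist(),q.mean(0),np.arctan2(*(q[1]-q[0])[::-1]))
for z,n,pts in [(.035,'tray',[(155,357),(155,245),(279,245),(279,357)]),(.006,'mat',[(548,341),(560,242),(658,254),(650,352)])]:
    q=np.array([atz('top',V(*a),z) for a in pts])[:,:2];print(n,q.round(3).tolist(),q.mean(0),np.arctan2(*(q[1]-q[0])[::-1]))
for z,n,pts in [(.035,'trayS',[(256,412),(360,484),(250,598),(131,518)]),(.006,'matS',[(526,199),(601,241),(538,287),(464,241)])]:
    q=np.array([atz('side',V(*a),z) for a in pts])[:,:2];print(n,q.round(3).tolist(),q.mean(0))
for n,a,b in [('figTL',(245,208),(187,425)),('figB',(307,368),(396,482)),('donkey',(388,380),(475,408)),('figR',(509,371),(544,330)),('figRT',(562,201),(434,220)),('manger',(263,414),(410,552))]:
    print(n,*tri(ray('top',V(*a)),ray('side',V(*b))))
E
```

```text
hf [ 0.6024 -0.0063  0.1054] 0.0015225788125172695
hb [ 0.7318 -0.0159  0.1012] 0.00149810925584521
poleL [0.6574 0.1012 0.2204] 0.0030295554080213764
poleR [ 0.6258 -0.143   0.2108] 0.0009672619271510267
bFL [0.6017 0.1055 0.0085] 0.0018093706073768073
bFR [ 0.5682 -0.1307  0.0083] 0.00019498872115830118
handle [[0.6023372317673296, -0.0073002970454283484], [0.7318575534663161, -0.016908224811573933]] [ 0.6671 -0.0121] -0.07404523168349135
rim [[0.6099612551730274, 0.05796185582734729], [0.746013887720719, 0.044975277280938045], [0.7341089283282154, -0.08339803597016138], [0.5965348766865604, -0.06844022094857206]] [ 0.6717 -0.0122] -0.09516428618843419
pole [[0.6603923288249952, 0.103388144182133], [0.625369619231545, -0.14132514871985646]] [ 0.6429 -0.019 ] -1.712948341481645
board [[0.6031915461117028, 0.10663482476622352], [0.5680364126726152, -0.13085843859241397]] [ 0.5856 -0.0121] -1.7177549724442032
tray [[0.453, 0.462], [0.659, 0.466], [0.657, 0.236], [0.451, 0.235]] [0.555  0.3495] 0.02083885659120059
mat [[0.477, -0.261], [0.663, -0.288], [0.639, -0.47], [0.456, -0.449]] [ 0.5587 -0.3669] -0.14290388332352297
trayS [[0.649, 0.242], [0.45, 0.24], [0.449, 0.441], [0.65, 0.462]] [0.5496 0.3464]
matS [[0.636, -0.47], [0.456, -0.445], [0.482, -0.266], [0.657, -0.289]] [ 0.5577 -0.3673]
figTL [0.7336 0.3082 0.0039] 0.00032992509972704163
figB [ 0.4297  0.1899 -0.0016] 9.613838819399344e-05
donkey [0.4071 0.0359 0.0279] 0.0014731225849595748
figR [ 0.4217 -0.1885 -0.0004] 0.0001539820147023666
figRT [ 0.7354 -0.293   0.0156] 0.004240031225161116
manger [0.345  0.2675 0.0129] 0.0015322474222142991
```

```bash
cat >> h.py <<'E'
from scipy.spatial.transform import Rotation as Ro
from bench import get_obs
def target(th,psi):
    z=np.array([np.sin(th)*np.cos(psi),np.sin(th)*np.sin(psi),-np.cos(th)]);y=np.array([np.sin(psi),-np.cos(psi),0])
    return np.c_[np.cross(y,z),y,z]
def togo(G,th,psi,back=0):
    o=get_obs();R=target(th,psi);p=np.array(G)+(0.019-back)*R[:,2]
    return p,(p-o['tcp_pos'])/.06,(Ro.from_matrix(R)*Ro.from_rotvec(o['orientation']).inv()).as_rotvec(degrees=True)/10
E
python3 - <<'E'
from h import *
np.set_printoptions(precision=4,suppress=True)
a=togo((.671,-.0122,.088),np.radians(40),-.10,.2)
print(*a); print(target(np.radians(40),-.1)[:,2])
E
```

```text
[ 0.5552 -0.0006  0.2267] [ 6.4635 10.8829 -0.0671] [ 0.2968 -4.0095 -1.9296]
[ 0.6396 -0.0642 -0.766 ]
```

```bash
python3 -m jog '[{"x":0.4,"y":0.68,"ry":-0.25,"rz":-0.12,"rx":0.02,"jaw":0.3},{"x":0.4,"y":0.68,"ry":-0.25,"rz":-0.12,"rx":0.02},{"x":0.4,"y":0.68,"ry":-0.25,"rz":-0.12,"rx":0.02},{"x":0.4,"y":0.68,"ry":-0.25,"rz":-0.12,"rx":0.02},{"x":0.4,"y":0.68,"ry":-0.25,"rz":-0.12,"rx":0.02},{"x":0.4,"y":0.68,"ry":-0.25,"rz":-0.12,"rx":0.02},{"x":0.4,"y":0.68,"ry":-0.25,"rz":-0.12,"rx":0.02},{"x":0.4,"y":0.68,"ry":-0.25,"rz":-0.12,"rx":0.02}]'
python3 -m jog '[{"x":0.4,"y":0.68,"ry":-0.25,"rz":-0.12,"rx":0.02},{"x":0.4,"y":0.68,"ry":-0.25,"rz":-0.12,"rx":0.02},{"x":0.4,"y":0.68,"ry":-0.25,"rz":-0.12,"rx":0.02},{"x":0.4,"y":0.68,"ry":-0.25,"rz":-0.12,"rx":0.02},{"x":0.4,"y":0.68,"ry":-0.25,"rz":-0.12,"rx":0.02},{"x":0.4,"y":0.68,"ry":-0.25,"rz":-0.12,"rx":0.02},{"x":0.4,"y":0.68,"ry":-0.25,"rz":-0.12,"rx":0.02},{}]'
python3 - <<'E'
from h import *
from bench import grab_frame
import cv2
print(*togo((.671,-.0122,.088),np.radians(40),-.10,.2)); o=get_obs();print(o['joints'],o['grip_width'],o['clock'])
cv2.imwrite('pics/w0.png',cv2.resize(grab_frame('wrist')[:,:,::-1],(800,600),interpolation=cv2.INTER_CUBIC))
p=camera_params('wrist'); print(p); np.save('w0.npy',p,allow_pickle=True)
E
```

```text
[ 0.55523668 -0.00058493  0.22665404] [ 6.4634867  10.8828561  -0.06707958] [ 0.29680027 -4.00954779 -1.92955592]
[ 1.21190175  0.47753931  0.02235094  1.55602992 -0.01147121  1.10926098
 -0.08311084] 0.0859110522069567 0.2
{'fx': 307.44713053166146, 'fy': 307.44713053166146, 'cx': 254.50181143697108, 'cy': 193.51371774475882, 'R': array([[ 2.46396284e-01, -9.69169162e-01, -8.50593578e-05],
       [-9.29974867e-01, -2.36456444e-01,  2.81487294e-01],
       [-2.72828918e-01, -6.92783201e-02, -9.59564951e-01]]), 't': array([-0.673986  , -0.03426697,  0.37917204])}validation failed for argument at $[0]...
validation failed for argument at $[0]...
```

View pics/w0.png

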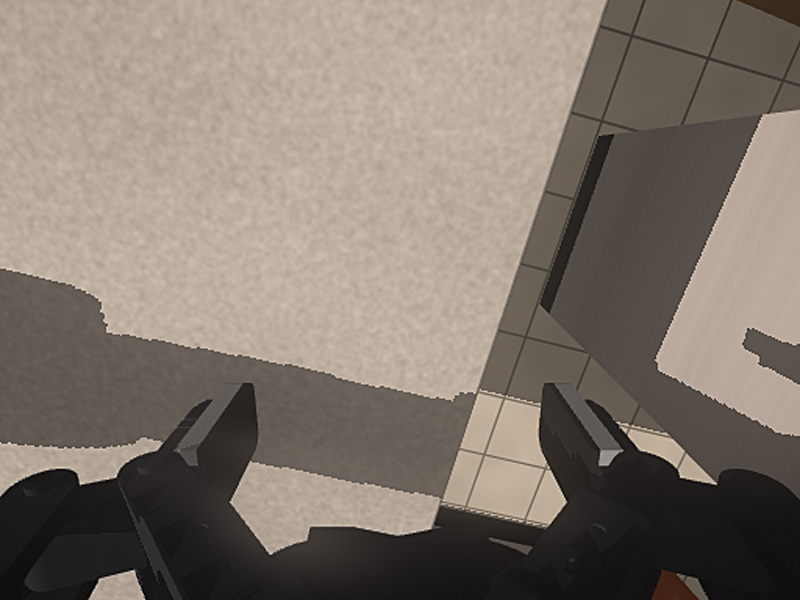

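Wrist view only shows table edge and open fingers; the rows were refused since every key is required (no motion). Retrying with all keys.

```bash
python3 -m jog '[{"rx":0.02,"ry":-0.25,"rz":-0.12,"x":0.4,"y":0.68,"z":0,"jaw":0.3},{"rx":0.02,"ry":-0.25,"rz":-0.12,"x":0.4,"y":0.68,"z":0,"jaw":0.3},{"rx":0.02,"ry":-0.25,"rz":-0.12,"x":0.4,"y":0.68,"z":0,"jaw":0.3},{"rx":0.02,"ry":-0.25,"rz":-0.12,"x":0.4,"y":0.68,"z":0,"jaw":0.3},{"rx":0.02,"ry":-0.25,"rz":-0.12,"x":0.4,"y":0.68,"z":0,"jaw":0.3},{"rx":0.02,"ry":-0.25,"rz":-0.12,"x":0.4,"y":0.68,"z":0,"jaw":0.3},{"rx":0.02,"ry":-0.25,"rz":-0.12,"x":0.4,"y":0.68,"z":0,"jaw":0.3},{"rx":0.02,"ry":-0.25,"rz":-0.12,"x":0.4,"y":0.68,"z":0,"jaw":0.3}]' 100 && python3 -m jog '[{"rx":0.02,"ry":-0.25,"rz":-0.12,"x":0.4,"y":0.68,"z":0,"jaw":0.3},{"rx":0.02,"ry":-0.25,"rz":-0.12,"x":0.4,"y":0.68,"z":0,"jaw":0.3},{"rx":0.02,"ry":-0.25,"rz":-0.12,"x":0.4,"y":0.68,"z":0,"jaw":0.3},{"rx":0.02,"ry":-0.25,"rz":-0.12,"x":0.4,"y":0.68,"z":0,"jaw":0.3},{"rx":0.02,"ry":-0.25,"rz":-0.12,"x":0.4,"y":0.68,"z":0,"jaw":0.3},{"rx":0.02,"ry":-0.25,"rz":-0.12,"x":0.4,"y":0.68,"z":0,"jaw":0.3},{"rx":0.02,"ry":-0.25,"rz":-0.12,"x":0.4,"y":0.68,"z":0,"jaw":0.3},{"rx":0,"ry":0,"rz":0,"x":0,"y":0,"z":0,"jaw":0.3}]'
python3 - <<'E'
from h import *
from bench import grab_frame
import cv2
print(*togo((.661,-.0112,.090),np.radians(40),-.10,.2)); o=get_obs();print(o['joints'],o['grip_width'],o['clock'])
p=camera_params('wrist'); np.save('w1.npy',p,allow_pickle=True)
cv2.imwrite('pics/w1.png',cv2.resize(grab_frame('wrist')[:,:,::-1],(800,600),interpolation=cv2.INTER_CUBIC))
E
```

```text
clock: 1.25
tcp_pos: [0.3602, -0.3262, 0.2315]
orientation: [3.075, 0.124, 0.546]
contact_force: [0.5, -1.0, 0.4]
grip_width: 0.0555
gripper_force: 0.0
clock: 2.25
tcp_pos: [0.5, -0.0891, 0.2285]
orientation: [2.963, -0.078, 0.905]
contact_force: [0.0, 0.8, 1.5]
grip_width: 0.0556
gripper_force: 0.0
[5.45236681e-01 4.15074669e-04 2.28654044e-01] [0.75459238 1.49199435 0.00285688] [ 0.09724102 -0.60822802 -0.21845385]
[ 6.76388795e-01 -1.47716300e-04 -6.30079466e-01  2.34241803e+00
  1.40859195e-01  2.07761261e-01 -1.70624579e+00] 0.05557366131093434 2.25
```

```bash
python3 -m jog '[{"rx":0.03,"ry":-0.2,"rz":-0.1,"x":0.4,"y":0.5,"z":0,"jaw":0.3},{"rx":0.03,"ry":-0.2,"rz":-0.1,"x":0.35,"y":0.5,"z":0,"jaw":0.3},{"rx":0.03,"ry":-0.2,"rz":0,"x":0,"y":0.5,"z":0,"jaw":0.3},{"rx":0,"ry":0,"rz":0,"x":0,"y":0,"z":0,"jaw":0.3}]'
python3 - <<'E'
from h import *
from bench import grab_frame
import cv2
print(*togo((.661,-.0112,.090),np.radians(40),-.10,.2)); o=get_obs();print(o['joints'],o['grip_width'],o['clock'])
p=camera_params('wrist'); np.save('w1.npy',p,allow_pickle=True)
cv2.imwrite('pics/w1.png',cv2.resize(grab_frame('wrist')[:,:,::-1],(800,600),interpolation=cv2.INTER_CUBIC))
E
```

```text
clock: 2.8
tcp_pos: [0.5191, -0.0431, 0.2259]
orientation: [2.936, -0.116, 0.97]
contact_force: [-0.3, -0.3, -0.2]
grip_width: 0.0553
gripper_force: 0.0
[5.45236681e-01 4.15074669e-04 2.28654044e-01] [0.43643037 0.72492329 0.04554525] [ 0.08912764 -0.34985854 -0.07648877]
[ 0.51296566  0.02358549 -0.63146531  2.35516009  0.82246289  0.20448404
 -2.52713296] 0.05529020126838009 2.8
```

View pics/w1.png

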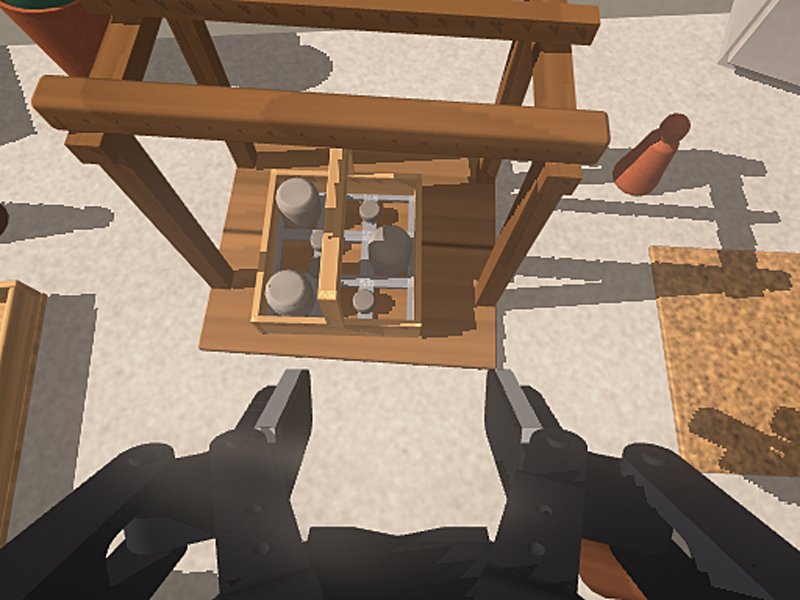

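The wrist view shows the sieve in the frame ahead, handle from (330,325) to (335,150), clear under the front pole. The joints are near a wrist singularity (j6=0.20, j7=-2.53), so I'll fit a kinematic model before going on.

```bash
cat > kin.py <<'E'
import numpy as np, itertools
from scipy.optimize import least_squares
from scipy.spatial.transform import Rotation as Ro
D=[([1.21190175,.47753931,.02235094,1.55602992,-.01147121,1.10926098,-.08311084],[.16740741,-.65330923,.23033852],[-3.11517353,-.392812,.0004932]),
([.676388795,-.0001477,-.630079466,2.34241803,.140859195,.207761261,-1.70624579],[.5,-.0891,.2285],[2.963,-.078,.905]),
([.51296566,.02358549,-.63146531,2.35516009,.82246289,.20448404,-2.52713296],[.5191,-.0431,.2259],[2.936,-.116,.97])]
lo=np.array([-2.96,-.34,-1.41,.24,-1.37,.17,-2.96]);hi=np.array([2.96,2.1,1.46,2.44,4.51,1.92,2.96])
def fk(q,P,s):
    o1,h,l1,a,b,l2,c,L,o7,o5,o3=P
    A=lambda ax,t:Ro.from_euler(ax,t).as_matrix()
    R=A('z',s[0]*q[0]+o1);p=np.array([0,0,h]);R=R@A('y',q[1])@A('z',s[1]*q[2]+o3)
    p=p+R@[a,0,l1];R=R@A('y',q[3]);p=p+R@[b,0,l2];R=R@A('z',s[2]*q[4]+o5)@A('y',q[5])
    p=p+R@[c,0,L];return p,R@A('z',s[3]*q[6]+o7)
def fit():
    best=None
    for s in itertools.product([1,-1],repeat=4):
      for o1,o7 in itertools.product([0,np.pi/2,np.pi,-np.pi/2],repeat=2):
        def f(P):
            e=[]
            for q,p,r in D:
                x,R=fk(q,P,s);e+=[*(x-p)*5,*(Ro.from_matrix(R).inv()*Ro.from_rotvec(r)).as_rotvec()]
            return np.r_[e,np.array(P[9:])*.01,(np.array(P[1:8])-[.3,.35,0,0,.35,0,.25])*.003]
        r=least_squares(f,[o1,.3,.35,0,0,.35,0,.25,o7,0,0],max_nfev=60)
        if best is None or r.cost<best[0]:best=(r.cost,r.x,s,r.fun)
    return best
if __name__=='__main__':
    np.set_printoptions(precision=4,suppress=True)
    b=fit();print(*b)
    np.save('kin.npy',np.array([b[1],b[2]],object),allow_pickle=True)
    from h import target
    rng=np.random.default_rng(0);P,s=b[1],b[2]
    def ik(p,R,q0):
        def f(q):
            x,M=fk(q,P,s);return np.r_[(x-p)*5,(Ro.from_matrix(M).inv()*Ro.from_matrix(R)).as_rotvec()]
        return least_squares(f,np.clip(q0,lo+.01,hi-.01),bounds=(lo,hi),max_nfev=100)
    q3=np.array(D[2][0])
    for th in (30,35,40,45):
      for back in (.2,.1,0):
        for flip in (0,1):
          R=target(np.radians(th),-.1)@(Ro.from_euler('z',np.pi*flip).as_matrix());p=np.array([.661,-.0112,.09])+(.019-back)*R[:,2]
          rs=[ik(p,R,q0) for q0 in [q3]+[rng.uniform(lo,hi) for _ in range(12)]]
          ok=[r.x for r in rs if r.cost<1e-6]
          m=lambda q:np.min(np.minimum(q-lo,hi-q))
          print(th,back,flip,rs[0].cost<1e-6,rs[0].x,len(ok),max(ok,key=m) if ok else '')
E
python3 kin.py
```

```text
0.003459338257191272 [-0.0354  0.2253  0.399   0.1654 -0.0262  0.4286  0.0511  0.1065  1.4487
  0.0406 -0.0698] (-1, -1, -1, -1) [ 0.0005  0.0002  0.0001  0.0029 -0.0044  0.0066  0.0063  0.0263 -0.0044
  0.0499  0.0053 -0.0051 -0.0021 -0.0032  0.0044  0.0581  0.0121 -0.0015
  0.0004 -0.0007 -0.0002  0.0001  0.0005 -0.0001  0.0002  0.0002 -0.0004]
30 0.2 0 False [ 0.47    0.1251 -0.637   2.1291  0.4253  0.4087 -2.1529] 2 [-1.1683  0.2731  1.1755  2.137  -0.5128  0.4354 -1.313 ]
30 0.2 1 True [ 0.5842  0.133  -0.7525  2.1288  0.4262  0.4137  0.997 ] 7 [ 0.5842  0.133  -0.7525  2.1288  0.4262  0.4137  0.997 ]
30 0.1 0 True [ 0.4922  0.3795 -0.7052  2.0456  0.9014  0.3701 -2.5558] 5 [ 0.4922  0.3795 -0.7052  2.0456  0.9014  0.3701 -2.5558]
30 0.1 1 True [ 0.2328  0.3329 -0.4019  2.0244  0.5914  0.3208  0.8471] 4 [ 0.4509  0.3691 -0.6569  2.042   0.853   0.3597  0.625 ]
30 0 0 False [ 0.2837  0.5727 -0.4703  1.8674  0.86    0.3116 -2.4832] 4 [-0.5811  0.6539  0.6329  1.8999 -1.0876  0.3569 -0.8455]
30 0 1 True [ 0.1836  0.5547 -0.3612  1.8721  0.8182  0.2824  0.6547] 9 [ 0.4414  0.6219 -0
[... 1602 characters left out ...]
606  0.7547 -0.0402]
45 0.2 0 False [ 0.1673  0.045  -0.3904  2.3575  1.1531  0.1706 -2.9575] 0 
45 0.2 1 False [ 1.1343  0.2587 -1.41    2.44    1.9377  0.4041 -0.4917] 0 
45 0.1 0 False [ 0.0009  0.2891 -0.2009  2.1546  1.1862  0.17   -2.9591] 3 [-0.0035  0.3031 -0.1401  2.3651  2.8321  0.3268  1.7006]
45 0.1 1 False [ 0.3519  0.3367 -0.5512  2.327   2.4225  0.3602 -0.9789] 4 [ 0.3736  0.3395 -0.5613  2.3431  2.5295  0.373  -1.0733]
45 0 0 False [ 0.0106  0.5267 -0.1943  1.9175  1.219   0.1711 -2.9545] 2 [ 0.3384  0.5829 -0.5252  2.0977  2.4691  0.3911  2.2194]
45 0 1 False [ 0.3288  0.5804 -0.5156  2.0963  2.462   0.3869 -0.9202] 6 [ 0.2544  0.5627 -0.4275  2.1068  2.5488  0.3676 -1.0395]
```

The model says the arm's comfortable branch for leaning back is the half-turned grasp (j7 ≈ 0 to -1, j5 ≈ 2), which also puts the camera on the side away from the roof. I'll spin the tool half a turn here about its own axis.

```bash
python3 -c "
from h import *
print(Ro.from_rotvec(get_obs()['orientation']).as_matrix()[:,2])"
for i in 1; do python3 -m jog '[{"rx":-0.54,"ry":0.06,"rz":0.83,"x":0,"y":0,"z":0,"jaw":0.3},{"rx":-0.54,"ry":0.06,"rz":0.83,"x":0,"y":0,"z":0,"jaw":0.3},{"rx":-0.54,"ry":0.06,"rz":0.83,"x":0,"y":0,"z":0,"jaw":0.3},{"rx":-0.54,"ry":0.06,"rz":0.83,"x":0,"y":0,"z":0,"jaw":0.3}]'; done
python3 -c "
from h import *
o=get_obs();print(Ro.from_rotvec(o['orientation']).as_matrix()[:,2],o['joints'])"
```

```text
[ 0.59234846 -0.06899992 -0.80272182]
clock: 3.35
tcp_pos: [0.5194, -0.045, 0.2263]
orientation: [2.659, 0.863, 0.848]
contact_force: [0.6, -1.1, 0.7]
grip_width: 0.0553
gripper_force: 0.0
[ 0.58667952 -0.02956481 -0.80927934] [ 0.65965008  0.03308863 -0.73230958  2.34064201  0.53996227  0.17557562
 -1.51268141]
```

```bash
python3 -m jog '[{"rx":-0.59,"ry":0.04,"rz":0.81,"x":0,"y":0,"z":0,"jaw":0.3},{"rx":-0.59,"ry":0.04,"rz":0.81,"x":0,"y":0,"z":0,"jaw":0.3},{"rx":-0.59,"ry":0.04,"rz":0.81,"x":0,"y":0,"z":0,"jaw":0.3},{"rx":-0.59,"ry":0.04,"rz":0.81,"x":0,"y":0,"z":0,"jaw":0.3},{"rx":-0.59,"ry":0.04,"rz":0.81,"x":0,"y":0,"z":0,"jaw":0.3},{"rx":-0.59,"ry":0.04,"rz":0.81,"x":0,"y":0,"z":0,"jaw":0.3},{"rx":-0.59,"ry":0.04,"rz":0.81,"x":0,"y":0,"z":0,"jaw":0.3},{"rx":-0.59,"ry":0.04,"rz":0.81,"x":0,"y":0,"z":0,"jaw":0.3}]' 
python3 -m jog '[{"rx":-0.59,"ry":0.04,"rz":0.81,"x":0,"y":0,"z":0,"jaw":0.3},{"rx":-0.59,"ry":0.04,"rz":0.81,"x":0,"y":0,"z":0,"jaw":0.3},{"rx":-0.59,"ry":0.04,"rz":0.81,"x":0,"y":0,"z":0,"jaw":0.3},{"rx":-0.59,"ry":0.04,"rz":0.81,"x":0,"y":0,"z":0,"jaw":0.3},{"rx":-0.59,"ry":0.04,"rz":0.81,"x":0,"y":0,"z":0,"jaw":0.3},{"rx":0,"ry":0,"rz":0,"x":0,"y":0,"z":0,"jaw":0.3}]' 
sed -i 's/return np.c_\[np.cross(y,z),y,z\]/y=-y;return np.c_[np.cross(y,z),y,z]/' h.py
python3 - <<'E'
from h import *
o=get_obs();print(o['joints'],Ro.from_rotvec(o['orientation']).as_matrix())
print(*togo((.661,-.0112,.090),np.radians(40),-.10,.2))
E
```

```text
clock: 4.35
tcp_pos: [0.5194, -0.0451, 0.2263]
orientation: [1.362, 2.178, 0.384]
contact_force: [-0.2, 0.2, -0.0]
grip_width: 0.0556
gripper_force: 0.0
clock: 5.1
tcp_pos: [0.5194, -0.0448, 0.2262]
orientation: [0.318, 2.499, 0.033]
contact_force: [-0.1, -0.1, 0.5]
grip_width: 0.0556
gripper_force: 0.0
[ 0.86876684  0.05559912 -0.96152671  2.32752502  0.71455014  0.21586683
  0.58213074] [[-0.78390326  0.21944634  0.5808089 ]
 [ 0.23452166  0.97081013 -0.05027202]
 [-0.57488718  0.09680387 -0.81248615]]
[5.45236681e-01 4.15074669e-04 2.28654044e-01] [0.43058316 0.75341419 0.04061585] [-0.62401642 -0.37646368  0.67695904]
```

```bash
python3 -m jog '[{"rx":-0.1,"ry":-0.06,"rz":0.11,"x":0.07,"y":0.125,"z":0,"jaw":0.3},{"rx":-0.1,"ry":-0.06,"rz":0.11,"x":0.07,"y":0.125,"z":0,"jaw":0.3},{"rx":-0.1,"ry":-0.06,"rz":0.11,"x":0.07,"y":0.125,"z":0,"jaw":0.3},{"rx":-0.1,"ry":-0.06,"rz":0.11,"x":0.07,"y":0.125,"z":0,"jaw":0.3},{"rx":-0.1,"ry":-0.06,"rz":0.11,"x":0.07,"y":0.125,"z":0.04,"jaw":0.3},{"rx":-0.1,"ry":-0.06,"rz":0.11,"x":0.07,"y":0.125,"z":0,"jaw":0.3},{"rx":0,"ry":0,"rz":0,"x":0,"y":0,"z":0,"jaw":0.3}]'
python3 - <<'E'
from h import *
o=get_obs();print(o['joints'])
print(*togo((.661,-.0112,.090),np.radians(40),-.10,.2))
E
```

```text
clock: 5.98
tcp_pos: [0.5448, 0.0016, 0.2285]
orientation: [0.127, 2.444, -0.039]
contact_force: [-0.1, 0.1, -0.2]
grip_width: 0.0556
gripper_force: 0.0
[ 0.64036234  0.09530952 -0.90080108  2.33140387  1.31506486  0.2921603
  0.02973775]
[5.45236681e-01 4.15074669e-04 2.28654044e-01] [ 0.00764445 -0.01996572  0.00284262] [-0.03027355 -0.01911533  0.01099092]
```

```bash
python3 -m jog '[{"rx":0,"ry":0,"rz":0,"x":0.21,"y":-0.02,"z":-0.25,"jaw":0.3},{"rx":0,"ry":0,"rz":0,"x":0.21,"y":-0.02,"z":-0.25,"jaw":0.3},{"rx":0,"ry":0,"rz":0,"x":0.21,"y":-0.02,"z":-0.25,"jaw":0.3},{"rx":0,"ry":0,"rz":0,"x":0.21,"y":-0.02,"z":-0.25,"jaw":0.3},{"rx":0,"ry":0,"rz":0,"x":0.21,"y":-0.02,"z":-0.25,"jaw":0.3},{"rx":0,"ry":0,"rz":0,"x":0.21,"y":-0.02,"z":-0.25,"jaw":0.3},{"rx":0,"ry":0,"rz":0,"x":0,"y":0,"z":0,"jaw":0.3}]'
python3 - <<'E'
from h import *
from bench import grab_frame
import cv2
o=get_obs();print(o['joints'])
print(*togo((.661,-.0112,.090),np.radians(40),-.10,0))
p=camera_params('wrist');np.save('w2.npy',p,allow_pickle=True)
cv2.imwrite('pics/w2.png',cv2.resize(grab_frame('wrist')[:,:,::-1],(800,600),interpolation=cv2.INTER_CUBIC))
def pj(X):
    x=p['R']@X+p['t'];return (p['fx']*x[0]/x[2]+p['cx'])*1.5625,(p['fy']*x[1]/x[2]+p['cy'])*1.5625
ax=np.array([np.cos(.1),-np.sin(.1),0]);
for s in(-.07,.07):print('handle top end',pj(np.array([.671,-.0122,.096])+s*ax))
E
```

```text
clock: 6.85
tcp_pos: [0.62, -0.0068, 0.1371]
orientation: [0.129, 2.447, -0.04]
contact_force: [-1.0, -0.0, 0.9]
grip_width: 0.0553
gripper_force: 0.0
[ 0.54604159  0.45862521 -0.85459982  2.25260175  1.87738761  0.50909339
 -0.3971006 ]
[ 0.67315195 -0.01241926  0.07544516] [ 0.88542307 -0.09420579 -1.02751347] [-0.02892198 -0.03424102  0.01943084]
handle top end (np.float64(393.890241225084), np.float64(254.09872039149568))
handle top end (np.float64(396.7168549226614), np.float64(408.4004939792827))
```

View pics/w2.png

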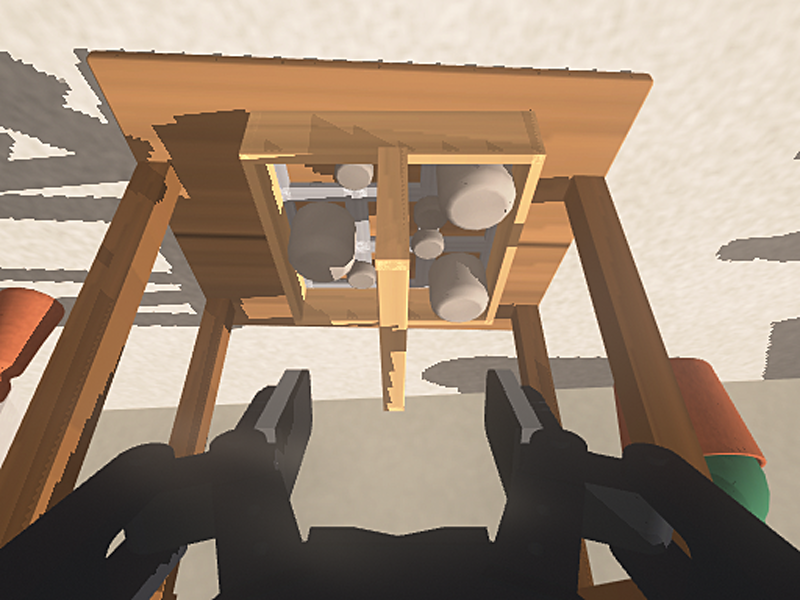

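The wrist view shows the handle's top face from (392,265) to (394,408), right where predicted (394,254)–(397,408) and centred between the fingers. Going in and gripping.

```bash
python3 -m jog '[{"rx":0,"ry":0,"rz":0,"x":0.125,"y":-0.013,"z":-0.145,"jaw":0.2},{"rx":0,"ry":0,"rz":0,"x":0.125,"y":-0.013,"z":-0.145,"jaw":0.2},{"rx":0,"ry":0,"rz":0,"x":0.125,"y":-0.013,"z":-0.145,"jaw":0.2},{"rx":0,"ry":0,"rz":0,"x":0.125,"y":-0.013,"z":-0.145,"jaw":0.2}]' 
python3 -m jog '[{"rx":0,"ry":0,"rz":0,"x":0.125,"y":-0.013,"z":-0.145,"jaw":0.2},{"rx":0,"ry":0,"rz":0,"x":0.125,"y":-0.013,"z":-0.145,"jaw":0.2},{"rx":0,"ry":0,"rz":0,"x":0.125,"y":-0.013,"z":-0.145,"jaw":0.2},{"rx":0,"ry":0,"rz":0,"x":0,"y":0,"z":0,"jaw":0.2}]'
python3 - <<'E'
from h import *
print(*togo((.661,-.0112,.090),np.radians(40),-.10,0),get_obs()['joints'])
E
```

```text
clock: 7.4
tcp_pos: [0.6509, -0.0085, 0.1031]
orientation: [0.124, 2.444, -0.04]
contact_force: [-0.1, -0.0, -0.8]
grip_width: 0.0514
gripper_force: 0.0
clock: 7.9
tcp_pos: [0.6731, -0.0109, 0.0768]
orientation: [0.124, 2.445, -0.04]
contact_force: [-0.5, 0.0, 0.4]
grip_width: 0.0514
gripper_force: 0.0
[ 0.67315195 -0.01241926  0.07544516] [ 0.00082142 -0.02595138 -0.02236826] [-0.0243864  -0.0204673   0.00136705] [ 0.508706    0.66142728 -0.81659991  2.16102373  2.03885131  0.60174841
 -0.44839348]
```

```bash
python3 -m jog '[{"rx":0,"ry":0,"rz":0,"x":0,"y":0,"z":0,"jaw":-0.3},{"rx":0,"ry":0,"rz":0,"x":0,"y":0,"z":0,"jaw":-0.6},{"rx":0,"ry":0,"rz":0,"x":0,"y":0,"z":0,"jaw":-1},{"rx":0,"ry":0,"rz":0,"x":0,"y":0,"z":0,"jaw":-1},{"rx":0,"ry":0,"rz":0,"x":0,"y":0,"z":0,"jaw":-1},{"rx":0,"ry":0,"rz":0,"x":0,"y":0,"z":0,"jaw":-1}]' 80
python3 -m jog '[{"rx":0,"ry":0,"rz":0,"x":0,"y":0,"z":0.03,"jaw":-1},{"rx":0,"ry":0,"rz":0,"x":0,"y":0,"z":0.04,"jaw":-1},{"rx":0,"ry":0,"rz":0,"x":0,"y":0,"z":0.04,"jaw":-1},{"rx":0,"ry":0,"rz":0,"x":0,"y":0,"z":0.02,"jaw":-1},{"rx":0,"ry":0,"rz":0,"x":0,"y":0,"z":0,"jaw":-1}]' 110
python3 -c "
from h import *
o=get_obs();print(o['contact_force'],o['moment'],o['orientation'])"
```

```text
clock: 8.65
tcp_pos: [0.673, -0.0118, 0.0784]
orientation: [0.125, 2.442, -0.042]
contact_force: [-3.8, -2.9, 4.8]
grip_width: 0.0106
gripper_force: 78.5
clock: 9.28
tcp_pos: [0.6729, -0.0106, 0.0856]
orientation: [0.123, 2.444, -0.04]
contact_force: [-0.2, 0.2, -4.0]
grip_width: 0.0101
gripper_force: 107.7
[-0.22819259  0.22566724 -3.99504748] [ 0.1207647   1.34701285 -0.00237554] [ 0.12347268  2.44371266 -0.0397347 ]
```

```bash
python3 -m jog '[{"rx":0,"ry":0,"rz":0,"x":-0.05,"y":0.01,"z":0,"jaw":-1},{"rx":0,"ry":0,"rz":0,"x":-0.1,"y":0.015,"z":0.02,"jaw":-1},{"rx":0,"ry":0,"rz":0,"x":-0.15,"y":0.02,"z":0.04,"jaw":-1},{"rx":0,"ry":0,"rz":0,"x":-0.2,"y":0.03,"z":0.06,"jaw":-1},{"rx":0,"ry":0,"rz":0,"x":-0.2,"y":0.03,"z":0.08,"jaw":-1},{"rx":0,"ry":0,"rz":0,"x":-0.2,"y":0.03,"z":0.1,"jaw":-1},{"rx":0,"ry":0,"rz":0,"x":-0.2,"y":0.03,"z":0.1,"jaw":-1},{"rx":0,"ry":0,"rz":0,"x":-0.2,"y":0.03,"z":0.1,"jaw":-1}]' 
python3 -m jog '[{"rx":0,"ry":0,"rz":0,"x":-0.2,"y":0.03,"z":0.1,"jaw":-1},{"rx":0,"ry":0,"rz":0,"x":-0.2,"y":0.03,"z":0.1,"jaw":-1},{"rx":0,"ry":0,"rz":0,"x":-0.2,"y":0.03,"z":0.1,"jaw":-1},{"rx":0,"ry":0,"rz":0,"x":-0.2,"y":0.03,"z":0.1,"jaw":-1},{"rx":0,"ry":0,"rz":0,"x":-0.15,"y":0.02,"z":0.1,"jaw":-1},{"rx":0,"ry":0,"rz":0,"x":-0.1,"y":0.01,"z":0.1,"jaw":-1},{"rx":0,"ry":0,"rz":0,"x":-0.05,"y":0,"z":0.05,"jaw":-1},{"rx":0,"ry":0,"rz":0,"x":0,"y":0,"z":0,"jaw":-1}]'
python3 - <<'E'
from h import *
from bench import grab_frame
import cv2
o=get_obs();print(o['joints'],o['contact_force'])
c=grab_frame('side')[60:360,60:460,::-1]
cv2.imwrite('pics/s3.png',cv2.resize(c,(800,600),interpolation=cv2.INTER_CUBIC))
E
```

```text
clock: 10.28
tcp_pos: [0.5942, 0.0011, 0.1161]
orientation: [0.123, 2.443, -0.04]
contact_force: [0.5, 0.1, -4.6]
grip_width: 0.0098
gripper_force: 107.6
clock: 11.28
tcp_pos: [0.5291, 0.0098, 0.155]
orientation: [0.124, 2.443, -0.04]
contact_force: [0.9, 0.5, -5.0]
grip_width: 0.0101
gripper_force: 107.7
[ 0.62447546  0.30071735 -0.98977797  2.42619277  1.87754196  0.49724523
 -0.52944824] [ 0.91039776  0.51177079 -5.02011045]
```

View pics/s3.png

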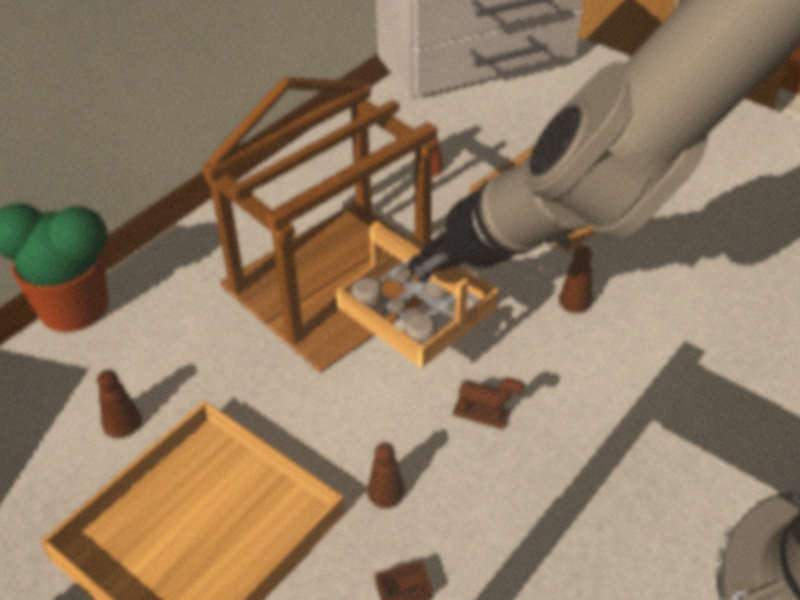

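Side crop shows the sieve out of the frame at (420,295), level, all pebbles in. Now to the tray.

```bash
python3 -m jog '[{"rx":0,"ry":0,"rz":0,"x":0.02,"y":0.08,"z":0.04,"jaw":-1},{"rx":0,"ry":0,"rz":0,"x":0.02,"y":0.16,"z":0.08,"jaw":-1},{"rx":0,"ry":0,"rz":0,"x":0.025,"y":0.24,"z":0.1,"jaw":-1},{"rx":0,"ry":0,"rz":0,"x":0.025,"y":0.32,"z":0.1,"jaw":-1},{"rx":0,"ry":0,"rz":0,"x":0.025,"y":0.4,"z":0.08,"jaw":-1},{"rx":0,"ry":0,"rz":0,"x":0.025,"y":0.4,"z":0.04,"jaw":-1},{"rx":0,"ry":0,"rz":0,"x":0.025,"y":0.4,"z":0,"jaw":-1},{"rx":0,"ry":0,"rz":0,"x":0.025,"y":0.4,"z":0,"jaw":-1}]' 
python3 -m jog '[{"rx":0,"ry":0,"rz":0,"x":0.025,"y":0.4,"z":0,"jaw":-1},{"rx":0,"ry":0,"rz":0,"x":0.025,"y":0.4,"z":0,"jaw":-1},{"rx":0,"ry":0,"rz":0,"x":0.025,"y":0.4,"z":0,"jaw":-1},{"rx":0,"ry":0,"rz":0,"x":0.025,"y":0.4,"z":0,"jaw":-1},{"rx":0,"ry":0,"rz":0,"x":0.025,"y":0.4,"z":0,"jaw":-1},{"rx":0,"ry":0,"rz":0,"x":0.025,"y":0.35,"z":0,"jaw":-1},{"rx":0,"ry":0,"rz":0,"x":0.025,"y":0.27,"z":0,"jaw":-1},{"rx":0,"ry":0,"rz":0,"x":0.025,"y":0.18,"z":0,"jaw":-1}]' 
python3 -m jog '[{"rx":0,"ry":0,"rz":0,"x":0.02,"y":0.1,"z":0,"jaw":-1},{"rx":0,"ry":0,"rz":0,"x":0,"y":0.05,"z":0,"jaw":-1},{"rx":0,"ry":0,"rz":0,"x":0,"y":0,"z":0,"jaw":-1}]'
python3 - <<'E'
from h import *
o=get_obs();print(o['joints'],o['contact_force'],o['tcp_pos'], (np.array([.555,.349,.132])-o['tcp_pos'])/.06)
E
```

```text
clock: 12.32
tcp_pos: [0.5404, 0.1551, 0.1808]
orientation: [0.124, 2.444, -0.04]
contact_force: [0.9, 0.1, -5.1]
grip_width: 0.0099
gripper_force: 107.6
clock: 13.32
tcp_pos: [0.5523, 0.3229, 0.1806]
orientation: [0.123, 2.445, -0.04]
contact_force: [-0.5, -0.4, -4.3]
grip_width: 0.0104
gripper_force: 107.9
clock: 13.7
tcp_pos: [0.5535, 0.3306, 0.1809]
orientation: [0.124, 2.444, -0.041]
contact_force: [0.5, -0.1, -5.4]
grip_width: 0.0099
gripper_force: 107.7
[-0.0905016   0.57394631 -1.04930641  2.0469556   1.45654266  1.08621764
 -0.49655408] [ 0.54875674 -0.11449905 -5.43697903] [0.55354833 0.33057695 0.18086581] [ 0.0241945   0.30705091 -0.81443024]
```

```bash
python3 -m jog '[{"rx":0,"ry":0,"rz":0,"x":0,"y":0,"z":-0.08,"jaw":-1},{"rx":0,"ry":0,"rz":0,"x":0,"y":0,"z":-0.15,"jaw":-1},{"rx":0,"ry":0,"rz":0,"x":0,"y":0,"z":-0.2,"jaw":-1},{"rx":0,"ry":0,"rz":0,"x":0,"y":0,"z":-0.2,"jaw":-1},{"rx":0,"ry":0,"rz":0,"x":0,"y":0,"z":-0.1,"jaw":-1},{"rx":0,"ry":0,"rz":0,"x":0,"y":0,"z":-0.06,"jaw":-1},{"rx":0,"ry":0,"rz":0,"x":0,"y":0,"z":0,"jaw":-1}]' 
python3 -m jog '[{"rx":0,"ry":0,"rz":0,"x":0.07,"y":0.75,"z":0,"jaw":-1},{"rx":0,"ry":0,"rz":0,"x":-0.07,"y":-0.75,"z":0,"jaw":-1},{"rx":0,"ry":0,"rz":0,"x":0.07,"y":0.75,"z":0,"jaw":-1},{"rx":0,"ry":0,"rz":0,"x":-0.07,"y":-0.75,"z":0,"jaw":-1},{"rx":0,"ry":0,"rz":0,"x":0.07,"y":0.75,"z":0,"jaw":-1},{"rx":0,"ry":0,"rz":0,"x":-0.07,"y":-0.75,"z":0,"jaw":-1},{"rx":0,"ry":0,"rz":0,"x":0.07,"y":0.75,"z":0,"jaw":-1}]'
python3 - <<'E'
from h import *
from bench import grab_frame
import cv2
o=get_obs();print(o['joints'],o['contact_force'],o['tcp_pos'])
a=grab_frame('top')[130:250,80:240,::-1];b=grab_frame('side')[240:384,60:252,::-1]
cv2.imwrite('pics/t4.png',np.vstack([cv2.resize(c,(400,300),interpolation=cv2.INTER_CUBIC) for c in (a,b)]))
E
```

```text
clock: 14.58
tcp_pos: [0.5535, 0.3311, 0.1334]
orientation: [0.123, 2.444, -0.04]
contact_force: [-0.2, -0.2, -4.7]
grip_width: 0.0103
gripper_force: 107.8
clock: 15.45
tcp_pos: [0.5581, 0.3654, 0.1307]
orientation: [0.128, 2.444, -0.059]
contact_force: [1.6, 0.2, -5.4]
grip_width: 0.0099
gripper_force: 110.9
[-0.20624419  0.69790107 -0.98668005  2.00282769  1.53758974  1.15039261
 -0.5838492 ] [ 1.58319505  0.22793429 -5.38255884] [0.55810045 0.36541167 0.13074949]
```

View pics/t4.png

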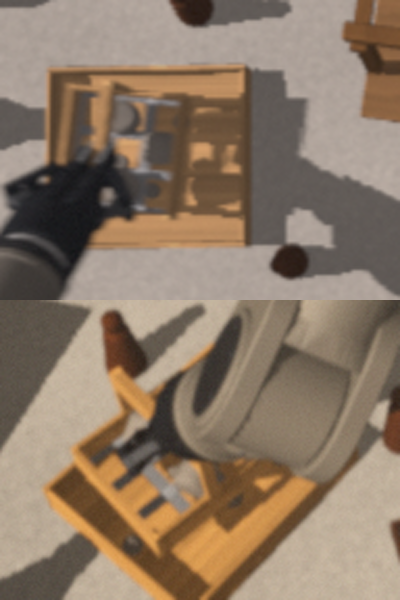

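A small pebble lies in the tray already (lower half, (130,545)); the sieve is in place over it. More strokes.

```bash
python3 -m jog '[{"rx":0,"ry":0,"rz":0,"x":-0.07,"y":-0.75,"z":0,"jaw":-1},{"rx":0,"ry":0,"rz":0,"x":0.07,"y":0.75,"z":0,"jaw":-1},{"rx":0,"ry":0,"rz":0,"x":-0.07,"y":-0.75,"z":0,"jaw":-1},{"rx":0,"ry":0,"rz":0,"x":0.07,"y":0.75,"z":0,"jaw":-1},{"rx":0,"ry":0,"rz":0,"x":-0.07,"y":-0.75,"z":0,"jaw":-1},{"rx":0,"ry":0,"rz":0,"x":0.07,"y":0.75,"z":0,"jaw":-1},{"rx":0,"ry":0,"rz":0,"x":-0.07,"y":-0.75,"z":0,"jaw":-1},{"rx":0,"ry":0,"rz":0,"x":0.07,"y":0.75,"z":0,"jaw":-1}]' 
python3 -m jog '[{"rx":0,"ry":0,"rz":0,"x":-0.07,"y":-0.8,"z":0,"jaw":-1},{"rx":0,"ry":0,"rz":0,"x":0.07,"y":0.8,"z":0,"jaw":-1},{"rx":0,"ry":0,"rz":0,"x":-0.07,"y":-0.8,"z":0,"jaw":-1},{"rx":0,"ry":0,"rz":0,"x":0.07,"y":0.8,"z":0,"jaw":-1},{"rx":0,"ry":0,"rz":0,"x":-0.07,"y":-0.8,"z":0,"jaw":-1},{"rx":0,"ry":0,"rz":0,"x":0.07,"y":0.8,"z":0,"jaw":-1},{"rx":0,"ry":0,"rz":0,"x":-0.07,"y":-0.8,"z":0,"jaw":-1},{"rx":0,"ry":0,"rz":0,"x":0.07,"y":0.8,"z":0,"jaw":-1}]' 
python3 -m jog '[{"rx":0,"ry":0,"rz":0,"x":-0.07,"y":-0.8,"z":0,"jaw":-1},{"rx":0,"ry":0,"rz":0,"x":0.07,"y":0.8,"z":0,"jaw":-1},{"rx":0,"ry":0,"rz":0,"x":-0.07,"y":-0.8,"z":0,"jaw":-1},{"rx":0,"ry":0,"rz":0,"x":0.07,"y":0.8,"z":0,"jaw":-1},{"rx":0,"ry":0,"rz":0,"x":0,"y":0,"z":0,"jaw":-1},{"rx":0,"ry":0,"rz":0,"x":0,"y":0,"z":0,"jaw":-1}]'
python3 - <<'E'
from h import *
from bench import grab_frame
import cv2
o=get_obs();print(o['joints'],o['contact_force'],o['tcp_pos'])
a=grab_frame('wrist')[:,:,::-1];b=grab_frame('side')[240:384,60:252,::-1]
cv2.imwrite('pics/t5.png',np.hstack([cv2.resize(c,(400,300),interpolation=cv2.INTER_CUBIC) for c in (a,b)]))
E
```

```text
clock: 16.55
tcp_pos: [0.5581, 0.3657, 0.1309]
orientation: [0.128, 2.444, -0.058]
contact_force: [1.2, 0.8, -3.3]
grip_width: 0.01
gripper_force: 111.3
clock: 17.55
tcp_pos: [0.5581, 0.3643, 0.1304]
orientation: [0.129, 2.444, -0.061]
contact_force: [1.7, 0.7, -3.4]
grip_width: 0.0096
gripper_force: 112.3
clock: 18.3
tcp_pos: [0.5578, 0.3764, 0.1341]
orientation: [0.124, 2.443, -0.039]
contact_force: [-0.4, 0.7, -4.3]
grip_width: 0.0097
gripper_force: 112.1
[-0.20962702  0.70254854 -0.99766041  1.9923649   1.54184708  1.15144151
 -0.58384074] [-0.382281    0.65612437 -4.31705106] [0.55780186 0.3763848  0.13405359]
```

View pics/t5.png

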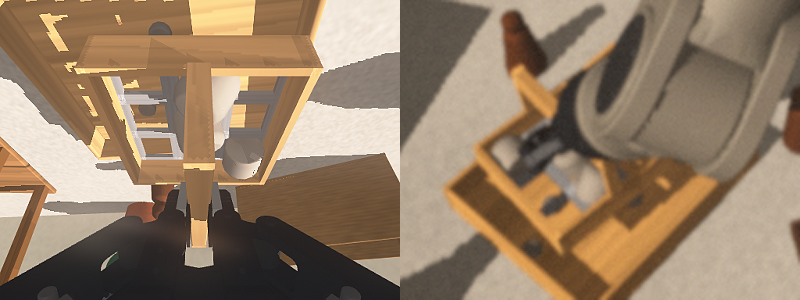

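Wrist and side views: three large stones in the sieve, chips visible in the tray at (550,205),(532,245) and (160,28), none seen on the bars. More strokes to be sure, then count chips in the tray by colour.

```bash
python3 -m jog '[{"rx":0,"ry":0,"rz":0,"x":-0.07,"y":-0.82,"z":0,"jaw":-1},{"rx":0,"ry":0,"rz":0,"x":0.07,"y":0.82,"z":0,"jaw":-1},{"rx":0,"ry":0,"rz":0,"x":-0.07,"y":-0.82,"z":0,"jaw":-1},{"rx":0,"ry":0,"rz":0,"x":0.2,"y":0.82,"z":0,"jaw":-1},{"rx":0,"ry":0,"rz":0,"x":-0.2,"y":-0.82,"z":0,"jaw":-1},{"rx":0,"ry":0,"rz":0,"x":0.2,"y":0.82,"z":0,"jaw":-1},{"rx":0,"ry":0,"rz":0,"x":-0.2,"y":-0.82,"z":0,"jaw":-1},{"rx":0,"ry":0,"rz":0,"x":0.07,"y":0.82,"z":0,"jaw":-1}]' 
python3 -m jog '[{"rx":0,"ry":0,"rz":0,"x":-0.07,"y":-0.82,"z":0,"jaw":-1},{"rx":0,"ry":0,"rz":0,"x":-0.1,"y":0.82,"z":0,"jaw":-1},{"rx":0,"ry":0,"rz":0,"x":0.1,"y":-0.82,"z":0,"jaw":-1},{"rx":0,"ry":0,"rz":0,"x":-0.1,"y":0.82,"z":0,"jaw":-1},{"rx":0,"ry":0,"rz":0,"x":0.1,"y":-0.82,"z":0,"jaw":-1},{"rx":0,"ry":0,"rz":0,"x":0.07,"y":0.82,"z":0,"jaw":-1},{"rx":0,"ry":0,"rz":0,"x":-0.07,"y":-0.82,"z":0,"jaw":-1},{"rx":0,"ry":0,"rz":0,"x":0.07,"y":0.82,"z":0,"jaw":-1}]' 
python3 -m jog '[{"rx":0,"ry":0,"rz":0,"x":-0.07,"y":-0.82,"z":0,"jaw":-1},{"rx":0,"ry":0,"rz":0,"x":0.07,"y":0.82,"z":0,"jaw":-1},{"rx":0,"ry":0,"rz":0,"x":-0.07,"y":-0.82,"z":0,"jaw":-1},{"rx":0,"ry":0,"rz":0,"x":0.07,"y":0.82,"z":0,"jaw":-1},{"rx":0,"ry":0,"rz":0,"x":-0.07,"y":-0.82,"z":0,"jaw":-1},{"rx":0,"ry":0,"rz":0,"x":0.04,"y":0.42,"z":0,"jaw":-1},{"rx":0,"ry":0,"rz":0,"x":0,"y":0,"z":0,"jaw":-1},{"rx":0,"ry":0,"rz":0,"x":0,"y":0,"z":0,"jaw":-1}]'
python3 - <<'E'
from h import *
o=get_obs();print(o['joints'],o['contact_force'],o['tcp_pos'],(np.array([.53,.35,.185])-o['tcp_pos'])/.06)
E
```

```text
clock: 19.4
tcp_pos: [0.5567, 0.3622, 0.1286]
orientation: [0.126, 2.446, -0.065]
contact_force: [0.6, -0.2, -5.2]
grip_width: 0.01
gripper_force: 112.2
clock: 20.4
tcp_pos: [0.5581, 0.3624, 0.1294]
orientation: [0.129, 2.445, -0.064]
contact_force: [0.9, 0.4, -3.2]
grip_width: 0.0096
gripper_force: 112.7
clock: 21.4
tcp_pos: [0.556, 0.3516, 0.1337]
orientation: [0.124, 2.443, -0.04]
contact_force: [-0.2, -0.9, -4.0]
grip_width: 0.0099
gripper_force: 112.7
[-0.16311691  0.68209435 -1.00949778  2.03634974  1.55357724  1.12967242
 -0.59144967] [-0.24783473 -0.86022528 -4.00516877] [0.55595188 0.35163445 0.13365009] [-0.43253138 -0.02724088  0.8558318 ]
```

```bash
python3 -m jog '[{"rx":0,"ry":0,"rz":0,"x":0,"y":0,"z":0.08,"jaw":-1},{"rx":0,"ry":0,"rz":0,"x":0,"y":0,"z":0.16,"jaw":-1},{"rx":0,"ry":0,"rz":0,"x":0,"y":-0.08,"z":0.2,"jaw":-1},{"rx":0,"ry":0,"rz":0,"x":-0.03,"y":-0.16,"z":0.2,"jaw":-1},{"rx":0,"ry":0,"rz":0,"x":-0.03,"y":-0.24,"z":0.16,"jaw":-1},{"rx":0,"ry":0,"rz":0,"x":-0.03,"y":-0.32,"z":0.08,"jaw":-1},{"rx":0,"ry":0,"rz":0,"x":-0.03,"y":-0.4,"z":0,"jaw":-1},{"rx":0,"ry":0,"rz":0,"x":-0.03,"y":-0.4,"z":0,"jaw":-1}]' 
python3 -m jog '[{"rx":0,"ry":0,"rz":0,"x":-0.03,"y":-0.4,"z":0,"jaw":-1},{"rx":0,"ry":0,"rz":0,"x":-0.03,"y":-0.4,"z":0,"jaw":-1},{"rx":0,"ry":0,"rz":0,"x":-0.03,"y":-0.4,"z":0,"jaw":-1},{"rx":0,"ry":0,"rz":0,"x":-0.03,"y":-0.36,"z":0,"jaw":-1},{"rx":0,"ry":0,"rz":0,"x":-0.03,"y":-0.28,"z":0,"jaw":-1},{"rx":0,"ry":0,"rz":0,"x":-0.03,"y":-0.2,"z":0,"jaw":-1},{"rx":0,"ry":0,"rz":0,"x":-0.03,"y":-0.1,"z":0,"jaw":-1},{"rx":0,"ry":0,"rz":0,"x":0,"y":0,"z":0,"jaw":-1}]'
python3 - <<'E'
from h import *
from bench import grab_frame
import cv2
o=get_obs();print(o['joints'],o['contact_force'],o['tcp_pos'])
for n in('top','side'):
    im=grab_frame(n);cv2.imwrite(f'pics/{n}6.png',im[:,:,::-1]);hsv=cv2.cvtColor(im,cv2.COLOR_RGB2HSV)
    poly=np.array([P(n,0,np.array([.555+a*.094,.35+b*.104,.008]),0) for a,b in((-1,-1),(1,-1),(1,1),(-1,1))])
    m=np.zeros(im.shape[:2],np.uint8);cv2.fillPoly(m,[poly.astype(np.int32)],255)
    print(n,'sat pct',np.percentile(hsv[...,1][m>0],[2,5,10,50]))
    b=((hsv[...,1]<80)&(m>0)).astype(np.uint8)
    k,l,st,c=cv2.connectedComponentsWithStats(b)
    for i in range(1,k):
        if st[i,4]>6:print(c[i],st[i,2:],atz(n,c[i],.011)[:2],im[l==i].mean(0))
E
```

```text
clock: 22.4
tcp_pos: [0.5467, 0.2544, 0.1871]
orientation: [0.124, 2.443, -0.041]
contact_force: [0.8, -0.4, -4.4]
grip_width: 0.0101
gripper_force: 112.7
clock: 23.4
tcp_pos: [0.5343, 0.1273, 0.1866]
orientation: [0.124, 2.443, -0.04]
contact_force: [0.2, 1.1, -3.9]
grip_width: 0.0099
gripper_force: 112.7
[ 0.40237996  0.31703009 -1.10456399  2.325218    1.53669927  0.70230013
 -0.41983586] [ 0.21900406  1.0717208  -3.88178268] [0.53425309 0.12728179 0.18656652]
top sat pct [ 55. 113. 115. 123.]
[152.03448276 178.4137931 ] [ 7  6 29] [0.59713986 0.31849339] [120.27586207 106.27586207  96.75862069]
[121.44827586 186.4137931 ] [ 6  6 29] [0.57425347 0.4082498 ] [117.75862069 104.4137931   94.79310345]
[106.38888889 194.72222222] [ 4  6 18] [0.55014983 0.45216573] [75.16666667 67.16666667 61.83333333]
[140.39285714 205.82142857] [ 6  6 28] [0.51693715 0.35168927] [116.82142857 103.89285714  94.96428571]
[175.14285714 217.17857143] [ 3 11 28] [0.48316181 0.24963714] [66.42857143 60.42857143 58.42857143]
side sat pct [ 95.94 149.   154.   159.  ]
[156.1  303.05] [ 5  5 20] [0.59899279 0.31654359] [137.05 116.4   96.55]
[171.56 334.56] [ 6  6 25] [0.51716516 0.34934991] [135.8  115.32  95.84]
[132.31034483 338.20689655] [ 6  7 29] [0.57462598 0.40524509] [127.31034483 108.93103448  90.86206897]
[123.125 358.875] [3 5 8] [0.55399597 0.44700909] [69.25  58.625 48.875]
```

Exactly four grey chips in the tray, agreeing in both views: (.598,.317), (.517,.350), (.574,.406), (.552,.449). On to the mat.

```bash
python3 -m jog '[{"rx":0,"ry":0,"rz":0,"x":-0.02,"y":-0.08,"z":0,"jaw":-1},{"rx":0,"ry":0,"rz":0,"x":-0.02,"y":-0.16,"z":0,"jaw":-1},{"rx":0,"ry":0,"rz":0,"x":-0.02,"y":-0.24,"z":0,"jaw":-1},{"rx":0,"ry":0,"rz":0,"x":-0.02,"y":-0.32,"z":0,"jaw":-1},{"rx":0,"ry":0,"rz":0,"x":-0.02,"y":-0.4,"z":0,"jaw":-1},{"rx":0,"ry":0,"rz":0,"x":-0.02,"y":-0.4,"z":0,"jaw":-1},{"rx":0,"ry":0,"rz":0,"x":-0.02,"y":-0.4,"z":0,"jaw":-1},{"rx":0,"ry":0,"rz":0,"x":-0.02,"y":-0.35,"z":0,"jaw":-1}]' 
python3 -m jog '[{"rx":0,"ry":0,"rz":0,"x":0,"y":-0.35,"z":0,"jaw":-1},{"rx":0,"ry":0,"rz":0,"x":0,"y":-0.35,"z":0,"jaw":-1},{"rx":0,"ry":0,"rz":0,"x":0,"y":-0.35,"z":0,"jaw":-1},{"rx":0,"ry":0,"rz":0,"x":0,"y":-0.35,"z":0,"jaw":-1},{"rx":0,"ry":0,"rz":0,"x":0,"y":-0.3,"z":0,"jaw":-1},{"rx":0,"ry":0,"rz":0,"x":0,"y":-0.2,"z":0,"jaw":-1},{"rx":0,"ry":0,"rz":0,"x":0,"y":-0.1,"z":0,"jaw":-1},{"rx":0,"ry":0,"rz":0,"x":0,"y":0,"z":0,"jaw":-1}]'
python3 - <<'E'
from h import *
o=get_obs();print(o['joints'],o['contact_force'],o['tcp_pos'],(np.array([.56,-.367,.185])-o['tcp_pos'])/.06)
E
```

```text
clock: 24.5
tcp_pos: [0.524, -0.0156, 0.1862]
orientation: [0.125, 2.444, -0.042]
contact_force: [0.4, 0.1, -4.7]
grip_width: 0.0097
gripper_force: 112.7
clock: 25.5
tcp_pos: [0.5242, -0.1343, 0.1862]
orientation: [0.125, 2.444, -0.041]
contact_force: [-0.3, -0.5, -3.6]
grip_width: 0.0097
gripper_force: 112.8
[ 1.15621131  0.25252796 -1.06667241  2.36975798  1.90874335  0.17496586
 -0.20097485] [-0.32128553 -0.49903996 -3.55827192] [ 0.52423116 -0.13433186  0.18617664] [ 0.59614741 -3.87780232 -0.01961062]
```

j6 is at its limit; I'll yaw the tool toward the arm's azimuth while moving on.

```bash
python3 -m jog '[{"rx":0,"ry":0,"rz":-0.12,"x":0,"y":-0.05,"z":0,"jaw":-1},{"rx":0,"ry":0,"rz":-0.2,"x":0,"y":-0.12,"z":0,"jaw":-1},{"rx":0,"ry":0,"rz":-0.2,"x":0,"y":-0.2,"z":0,"jaw":-1},{"rx":0,"ry":0,"rz":-0.2,"x":0,"y":-0.2,"z":0,"jaw":-1},{"rx":0,"ry":0,"rz":-0.1,"x":0,"y":-0.1,"z":0,"jaw":-1},{"rx":0,"ry":0,"rz":0,"x":0,"y":0,"z":0,"jaw":-1}]'
python3 - <<'E'
from h import *
o=get_obs();R=Ro.from_rotvec(o['orientation']).as_matrix();print(o['joints'],R[:,2],R[:,1])
E
```

```text
clock: 26.25
tcp_pos: [0.5247, -0.174, 0.1863]
orientation: [0.299, 2.431, -0.103]
contact_force: [-0.2, -1.0, -4.8]
grip_width: 0.0097
gripper_force: 112.6
[ 1.13162163  0.25620396 -1.01655394  2.35417163  1.82891962  0.24410028
 -0.21349099] [ 0.62223424 -0.15179945 -0.76797232] [0.2412648  0.97045243 0.00365778]
```

```bash
python3 -m jog '[{"rx":0,"ry":0,"rz":0,"x":0,"y":-0.1,"z":0,"jaw":-1},{"rx":0,"ry":0,"rz":-0.05,"x":0,"y":-0.18,"z":0,"jaw":-1},{"rx":0,"ry":0,"rz":-0.1,"x":0,"y":-0.25,"z":0,"jaw":-1},{"rx":0,"ry":0,"rz":-0.2,"x":0,"y":-0.28,"z":0,"jaw":-1},{"rx":0,"ry":0,"rz":-0.25,"x":0.02,"y":-0.28,"z":0,"jaw":-1},{"rx":0,"ry":0,"rz":-0.25,"x":0.04,"y":-0.28,"z":0,"jaw":-1},{"rx":0,"ry":0,"rz":-0.25,"x":0.06,"y":-0.28,"z":0,"jaw":-1},{"rx":0,"ry":0,"rz":-0.25,"x":0.06,"y":-0.28,"z":0,"jaw":-1}]' 
python3 -m jog '[{"rx":0,"ry":0,"rz":-0.25,"x":0.08,"y":-0.28,"z":0,"jaw":-1},{"rx":0,"ry":0,"rz":-0.25,"x":0.08,"y":-0.28,"z":0,"jaw":-1},{"rx":0,"ry":0,"rz":-0.2,"x":0.08,"y":-0.28,"z":0,"jaw":-1},{"rx":0,"ry":0,"rz":-0.1,"x":0.08,"y":-0.2,"z":0,"jaw":-1},{"rx":0,"ry":0,"rz":0,"x":0.05,"y":-0.12,"z":0,"jaw":-1},{"rx":0,"ry":0,"rz":0,"x":0,"y":-0.05,"z":0,"jaw":-1},{"rx":0,"ry":0,"rz":0,"x":0,"y":0,"z":0,"jaw":-1}]'
python3 - <<'E'
from h import *
o=get_obs();R=Ro.from_rotvec(o['orientation']).as_matrix();print(o['joints'],R[:,2],R[:,1],o['contact_force'],(np.array([.56,-.367,.09])-o['tcp_pos'])/.06)
E
```

```text
clock: 27.25
tcp_pos: [0.5359, -0.2905, 0.1863]
orientation: [0.587, 2.386, -0.208]
contact_force: [-0.4, -0.2, -4.2]
grip_width: 0.0098
gripper_force: 112.7
clock: 28.12
tcp_pos: [0.5574, -0.3621, 0.1862]
orientation: [0.752, 2.348, -0.268]
contact_force: [-0.4, -0.1, -4.4]
grip_width: 0.0099
gripper_force: 112.7
[ 1.11287015  0.40463936 -0.81671783  2.13191965  1.5884708   0.39804264
 -0.04271025] [ 0.52325706 -0.36900012 -0.76814124] [0.57965778 0.81485283 0.00342286] [-0.36457453 -0.10724263 -4.36428599] [ 0.04340974 -0.08176242 -1.60273595]
```

```bash
python3 -m jog '[{"rx":0,"ry":0,"rz":0,"x":0,"y":0,"z":-0.1,"jaw":-1},{"rx":0,"ry":0,"rz":0,"x":0.02,"y":-0.04,"z":-0.2,"jaw":-1},{"rx":0,"ry":0,"rz":0,"x":0.02,"y":-0.04,"z":-0.25,"jaw":-1},{"rx":0,"ry":0,"rz":0,"x":0,"y":0,"z":-0.3,"jaw":-1},{"rx":0,"ry":0,"rz":0,"x":0,"y":0,"z":-0.3,"jaw":-1},{"rx":0,"ry":0,"rz":0,"x":0,"y":0,"z":-0.25,"jaw":-1},{"rx":0,"ry":0,"rz":0,"x":0,"y":0,"z":-0.15,"jaw":-1},{"rx":0,"ry":0,"rz":0,"x":0,"y":0,"z":-0.08,"jaw":-1}]' 
python3 -m jog '[{"rx":0,"ry":0,"rz":0,"x":0,"y":0,"z":-0.03,"jaw":-1},{"rx":0,"ry":0,"rz":0,"x":0,"y":0,"z":-0.03,"jaw":-1},{"rx":0,"ry":0,"rz":0,"x":0,"y":0,"z":-0.03,"jaw":-1},{"rx":0,"ry":0,"rz":0,"x":0,"y":0,"z":0,"jaw":-1}]' 
python3 -c "
from h import *
o=get_obs();print(o['contact_force'],o['tcp_pos'],o['moment'])"
```

```text
clock: 29.12
tcp_pos: [0.5601, -0.3666, 0.0879]
orientation: [0.751, 2.348, -0.267]
contact_force: [0.8, 0.6, -3.3]
grip_width: 0.0096
gripper_force: 112.7
clock: 29.62
tcp_pos: [0.5602, -0.3669, 0.0832]
orientation: [0.751, 2.348, -0.268]
contact_force: [-0.4, -0.2, -4.9]
grip_width: 0.0094
gripper_force: 112.8
[-0.35378984 -0.17200473 -4.90717335] [ 0.56015016 -0.36693977  0.08322234] [0.69360566 1.01590038 0.03727743]
```

```bash
python3 -m jog '[{"rx":0,"ry":0,"rz":0,"x":0,"y":0,"z":-0.03,"jaw":-1},{"rx":0,"ry":0,"rz":0,"x":0,"y":0,"z":-0.03,"jaw":-1},{"rx":0,"ry":0,"rz":0,"x":0,"y":0,"z":-0.02,"jaw":-1},{"rx":0,"ry":0,"rz":0,"x":0,"y":0,"z":0,"jaw":-1}]' 
python3 -m jog '[{"rx":0,"ry":0,"rz":0,"x":0,"y":0,"z":-0.02,"jaw":-1},{"rx":0,"ry":0,"rz":0,"x":0,"y":0,"z":0,"jaw":-1}]'; python3 -m jog '[{"rx":0,"ry":0,"rz":0,"x":0,"y":0,"z":-0.02,"jaw":-1},{"rx":0,"ry":0,"rz":0,"x":0,"y":0,"z":0,"jaw":-1}]'
```

```text
clock: 30.12
tcp_pos: [0.5601, -0.3668, 0.0781]
orientation: [0.751, 2.348, -0.267]
contact_force: [-0.3, -0.3, -3.7]
grip_width: 0.0099
gripper_force: 112.8
clock: 30.38
tcp_pos: [0.5601, -0.3669, 0.077]
orientation: [0.751, 2.348, -0.268]
contact_force: [0.3, -0.0, -3.4]
grip_width: 0.0102
gripper_force: 112.9
clock: 30.62
tcp_pos: [0.5605, -0.3669, 0.0765]
orientation: [0.75, 2.347, -0.268]
contact_force: [-2.6, 1.4, 1.9]
grip_width: 0.0101
gripper_force: 113.7
```

```bash
python3 -m jog '[{"rx":0,"ry":0,"rz":0,"x":0,"y":0,"z":0,"jaw":-0.6},{"rx":0,"ry":0,"rz":0,"x":0,"y":0,"z":0,"jaw":-0.3},{"rx":0,"ry":0,"rz":0,"x":0,"y":0,"z":0,"jaw":0},{"rx":0,"ry":0,"rz":0,"x":0,"y":0,"z":0,"jaw":0.2},{"rx":0,"ry":0,"rz":0,"x":0,"y":0,"z":0,"jaw":0.3},{"rx":0,"ry":0,"rz":0,"x":0,"y":0,"z":0,"jaw":0.3},{"rx":0,"ry":0,"rz":0,"x":0,"y":0,"z":0,"jaw":0.3}]' 
python3 -m jog '[{"rx":0,"ry":0,"rz":0,"x":-0.05,"y":0.035,"z":0.08,"jaw":0.3},{"rx":0,"ry":0,"rz":0,"x":-0.1,"y":0.07,"z":0.15,"jaw":0.3},{"rx":0,"ry":0,"rz":0,"x":-0.15,"y":0.1,"z":0.22,"jaw":0.3},{"rx":0,"ry":0,"rz":0,"x":-0.2,"y":0.14,"z":0.3,"jaw":0.3},{"rx":0,"ry":0,"rz":0,"x":-0.2,"y":0.14,"z":0.3,"jaw":0.3},{"rx":0,"ry":0,"rz":0,"x":-0.2,"y":0.14,"z":0.3,"jaw":0.3},{"rx":0,"ry":0,"rz":0,"x":-0.1,"y":0.07,"z":0.3,"jaw":0.3},{"rx":0,"ry":0,"rz":0,"x":0,"y":0,"z":0.3,"jaw":0.3}]' 
python3 -m jog '[{"rx":0,"ry":0,"rz":0,"x":0,"y":0,"z":0.5,"jaw":0.3},{"rx":0,"ry":0,"rz":0,"x":0,"y":0,"z":0.5,"jaw":0.3},{"rx":0,"ry":0,"rz":0,"x":0,"y":0,"z":0.3,"jaw":0.3},{"rx":0,"ry":0,"rz":0,"x":0,"y":0,"z":0,"jaw":0.3}]'
python3 - <<'E'
from h import *
from bench import grab_frame
import cv2
print(get_obs()['joints'])
# rim of the sieve: pale yellowish pixels near mat, vs expected rim corners
im=grab_frame('top');cv2.imwrite('pics/top7.png',im[:,:,::-1]);hsv=cv2.cvtColor(im,cv2.COLOR_RGB2HSV)
c,s=np.cos(-.615),np.sin(-.615)
for cx,cy,z in((.558,-.367,.036),):
    print('expected',[tuple(np.round(P('top',0,np.array([cx+c*a-s*b,cy+s*a+c*b,z]),0),1)) for a,b in((-.068,-.064),(.068,-.064),(.068,.064),(-.068,.064))],P('top',0,np.array([cx,cy,z]),0))
i0=cv2.imread('pics/top0.png');i0=cv2.resize(i0,(512,384),interpolation=cv2.INTER_AREA)[:,:,::-1]
d=np.abs(im.astype(int)-i0).max(2)>35
ys,xs=np.mgrid[:384,:512]
for n,(u,v) in {'mat':(386,190)}.items():
    w=d&(abs(xs-u)<45)&(abs(ys-v)<45);print(w.sum(),xs[w].mean(),ys[w].mean(),xs[w].min(),xs[w].max(),ys[w].min(),ys[w].max())
    for y in range(v-45,v+46,3):print(''.join('#' if q else '.' for q in d[y,u-45:u+46:2]),''.join('o' if q<55 else '.' for q in hsv[y,u-45:u+46:2,1]))
# figures: did they move?
for n,(u,v) in {'TL':(245,205),'B':(307,367),'donkey':(388,382),'R':(509,371),'RT':(562,200),'manger':(263,414)}.items():
    u,v=int(u/1.5625),int(v/1.5625);a=i0[v-10:v+11,u-10:u+11].astype(np.uint8);r=cv2.matchTemplate(np.ascontiguousarray(im[v-18:v+19,u-18:u+19]),np.ascontiguousarray(a),cv2.TM_CCOEFF_NORMED);m=cv2.minMaxLoc(r);print(n,m[1],m[3][0]-8,m[3][1]-8)
E
```

```text
clock: 31.5
tcp_pos: [0.5601, -0.3668, 0.0759]
orientation: [0.751, 2.348, -0.268]
contact_force: [0.6, 0.6, 0.5]
grip_width: 0.0555
gripper_force: 0.0
clock: 32.5
tcp_pos: [0.4993, -0.3243, 0.1939]
orientation: [0.75, 2.348, -0.268]
contact_force: [-0.0, 0.3, 0.0]
grip_width: 0.0555
gripper_force: 0.0
clock: 33.0
tcp_pos: [0.5003, -0.3254, 0.2704]
orientation: [0.751, 2.345, -0.271]
contact_force: [-0.1, 0.0, -0.5]
grip_width: 0.0553
gripper_force: 0.0
[ 1.28026938  0.12381458 -0.91999504  2.19010961  0.93157539  0.2976985
  0.5262261 ]
expected [(np.float64(395.5), np.float64(222.0)), (np.float64(422.1), np.float64(182.6)), (np.float64(384.4), np.float64(157.1)), (np.float64(357.7), np.float64(196.1))] (np.float64(389.9105434327007), np.float64(189.3478831366778))
2611 397.7131367292225 200.84412102642665 357 430 157 234
.............................................. oooooooooooooooooooooooooooooooooooooooooooooo
.............................................. oooooooooooooooooooooooooooooooooooooooooooooo
.............................................. oooooooooooooooooooooooooooooo
[... 2109 characters left out ...]
#########....######... ooooooooooooo....ooooooooooooooo......oooooooo
......................#############..######... ooooooooooooooooooooooooooooooooo.....oooooooo
......................#####################... oooooooooooooooooooooooooooooooooooo.ooooooooo
.......................####################... oooooooooooooooooooooooooooooooooooooooooooooo
.......................####################### oooooooooooooooooooooooooooooooooooooooooooooo
......................######################## oooooooooooooooooooooooooooooooooooooooooooooo
TL 0.9993125796318054 0 0
B 0.9992626905441284 0 0
donkey 0.9992043972015381 0 0
R 0.999219536781311 0 0
RT 0.9986850023269653 0 0
manger 0.9992680549621582 0 0
```

Sieve outline matches the predicted one (left 357, top 157 px), figures unmoved, gripper clear.

```bash
python3 -c "
from bench import r
print(r.hand_in())"
```

```text
the job is handed in; nothing more can be done
None
```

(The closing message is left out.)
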